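# Level the counter display tray and sort the cartons by weight

## Robot

A 7-joint arm with a two-finger parallel gripper is mounted at the origin on the work surface. World frame = base frame: x ahead of the robot, y to its left, z up, the work surface at z = 0. Lengths are in m, angles in rad, forces in N, time in s.
With the tool pointing down it reaches from about 0.4 to 0.85 m from the base axis. Payload 10.4 kg.
Tool frame: the origin (TCP) lies at the very end of the fingers, on their centre line; the grasp point (between the pads) lies 19 mm behind it; z points along the fingers, y is the direction in which the jaws open and shut (so a half turn about z gives the same grasp; the last joint's range is limited). The gripper opens to 85 mm and grips with 20 to 120 N. Pads are 22 mm wide; open, the fingers measure 114 mm over their backs; the gripper's body (76 mm by 85 mm) begins 54 mm behind the grasp point. The pads swing forward as they close: fully open they stand 13 mm farther back than shut.
Start: joints at [-1.292, 0.332, -0.065, 1.46, 0.022, 1.35, -0.088], TCP at [0.186, 0.597, 0.231] pointing down, gripper open.
Joint ranges: [-2.6, 2.6], [-0.5, 2.12], [-1.47, 1.34], [0.16, 2.42], [-1.27, 4.41], [0.06, 2.06], [-2.6, 2.6]. Speed limits (rad/s): [2.22, 2.22, 2.79, 2.79, 3.14, 3.14, 3.14].

## Interface

Orientations are given as a unit quaternion [x, y, z, w].
In Python, from workcell import get_obs, camera, camera_info, hand_in gives the robot as it stands.
- The arm moves only by the tool move_arm, never from a script. Its argument "moves" is a list of rows, each a list of 3 entries, a list of its own where there are three numbers: the shift along the tool's x, y, z in units of 25 mm (1.0 is 25 mm), then the turn, a rotation vector about the tool's x, y, z in degrees, then the opening, from 0 (shut) to 1 (fully open). A call has 1 to 5 rows; each row shifts and turns the commanded pose from where the row before left it, along the tool's axes as they then stand; what a row does not reach is not made up. A row lasts 1/8 s, in which the tool goes at most 62.5 mm and 10.7 degrees, less where a joint would pass 70% of its speed; a pose out of reach is approached as far as the arm can. A call is refused whole if a number of a shift passes 1 or a number of a turn 10.7, either way. A call with a gripper value outside its range is refused whole. The fingers move at their own pace and stop on an object; "squeeze" is the grip in N (left out, the last holds). Time passes only in rows, so rows that do not move let the fingers close. It gives the time, the measured TCP pose, the force and the opening at its end, in the units of the state.
- get_obs(): the state, without advancing time (a new reading comes with each control period).
- camera(name): name is "scene" or "side" or "wrist"; returns the picture (400x640x3 uint8, red, green, blue); there is no depth.
- camera_info(name): a dict with "fx", "fy", "cx", "cy" (pixels), "origin" and "rotation" of the camera in the world. Camera axes: x right, y down, z forward; pixel columns grow to the right and rows downward; lengths in m; the calibration is good to about 2 mm. A picture is of the moment at which its call begins: read the wrist's pose just before it. camera_info takes no time and is no camera call; for the wrist camera it gives the pose at the moment of the call.
- hand_in(): hands the job in, once; it reports no verdict.
The state is a dict: "clock": time; "joint_pos": joint angles; "joint_velocities": joint speeds; "tau": joint torques, N m; "position": TCP position; "ee_rot": TCP orientation; "ft_force": force on the tool from outside, world axes, zero at the start; "torque": the same for the moment, N m; "grip_width": opening from 0.0 (shut) to 1.0 (fully open).
Only numpy, scipy, OpenCV 4.12 (cv2) and the standard library are available. Lean on these libraries where they do the work, as an engineer would, in place of code of your own. Each camera call takes 0.05 s, during which the arm holds its last target. There are 200 camera calls.

## Task

The display tray on the shop counter sags at its free edge: slide the wooden wedge under that edge until the tab on the tray's corner stands level with the brass pointer, and leave the wedge there to hold it. Then, with the tray levelled, feel the weight of each screw carton: put the full ones side by side on the tray and the empty ones in the grey crate. At the end the tab must still be level with the pointer; don't move the pointer or disturb the jar, the screwdriver and the tape measure.

Things in the scene. Friction and masses are not known exactly. Their poses are not given: they have to be found in the camera images.
- stand: fixed dark steel frame of the tray, 250 (x) x 360 (y) mm; origin: its centre on the counter, z up. Its -x (the tray's free side) points roughly to the robot's right. Rails 8 mm high, 30 mm wide along both sides (y = +/-165 mm) and the back (x = 115); under the tray between them is bare counter, open to -x. A post 91 mm high, 8 thick, at x = -100, y = -172 carries the pointer
- lip_tab (a point): end of the steel tab (3 mm thick, its mid-thickness) on the corner of the tray's free edge, beside the post. Level with the axis of the 12 mm round bar along the free edge, whose lowest line is thus 6 mm below it. That bar lies at x = -100 mm in the stand's frame, 270 mm long along y. At rest the tab is about 18 mm above the counter
- mark (a point): tip of the brass pointer clamped on the post beside the tab, 32 to 48 mm above the counter (differs from start to start): the height at which the middle of the tab must stand. Stays put unless struck hard
- tray: grey tray, 600 to 840 g, hinged along its y axis; origin on the hinge at mid-width, 40 mm up; x points away from the free edge (x = -200 mm), z up. Sags 0.11 rad at first, can rise to 0.12 above level. Floor's top at z = 3 mm, x = -198 to -8, y = +/-131; rim top at z = 15. Pushing the wedge under takes 5 to 10 N empty, up to 20 N loaded; friction keeps the wedge where it is left
- wedge: loose wooden wedge, about 160 g, on the counter in front of the tray. Origin: centre of the underside of its grip block; x points to the thin tip. Grip block 40 (x) x 24 (y) x 60 (z) mm, x = -20 to 20; ramp 50 mm wide from x = 20 (48 mm high) falling straight to 6 mm at the tip x = 160: 3 mm of rise per 10 mm of push
- carton_a: one of four to six screw cartons (None if absent) that look exactly alike: closed cardboard box 60 (x) x 42 (y) x 40 (z) mm, blank paper labels, at first on the counter to the robot's right. Some are full (270 to 370 g), the others empty (34 to 46 g), told only by feeling their weight. Origin: centre of the underside
- carton_b: one of four to six screw cartons (None if absent) that look exactly alike: closed cardboard box 60 (x) x 42 (y) x 40 (z) mm, blank paper labels, at first on the counter to the robot's right. Some are full (270 to 370 g), the others empty (34 to 46 g), told only by feeling their weight. Origin: centre of the underside
- carton_c: one of four to six screw cartons (None if absent) that look exactly alike: closed cardboard box 60 (x) x 42 (y) x 40 (z) mm, blank paper labels, at first on the counter to the robot's right. Some are full (270 to 370 g), the others empty (34 to 46 g), told only by feeling their weight. Origin: centre of the underside
- carton_d: one of four to six screw cartons (None if absent) that look exactly alike: closed cardboard box 60 (x) x 42 (y) x 40 (z) mm, blank paper labels, at first on the counter to the robot's right. Some are full (270 to 370 g), the others empty (34 to 46 g), told only by feeling their weight. Origin: centre of the underside
- carton_e: one of four to six screw cartons (None if absent) that look exactly alike: closed cardboard box 60 (x) x 42 (y) x 40 (z) mm, blank paper labels, at first on the counter to the robot's right. Some are full (270 to 370 g), the others empty (34 to 46 g), told only by feeling their weight. Origin: centre of the underside
- carton_f: one of four to six screw cartons (None if absent) that look exactly alike: closed cardboard box 60 (x) x 42 (y) x 40 (z) mm, blank paper labels, at first on the counter to the robot's right. Some are full (270 to 370 g), the others empty (34 to 46 g), told only by feeling their weight. Origin: centre of the underside
- crate: fixed open grey plastic crate for empty cartons, outside 120 (x) x 230 (y) x 45 (z) mm, walls and floor 5 mm. Origin: centre of the underside, z up
- jar: bystander: small clear jar with steel cap, 48 mm across, 75 mm high, far side of the counter. Origin: centre of the underside
- screwdriver: bystander: screwdriver with black handle, lying at the far right of the counter
- tape_measure: bystander: black tape measure 70 x 34 x 62 mm, on the counter left of the tray. Origin: centre of the underside
Mind the look-alikes: they are no part of the job. Several things look just like the wedge: the one meant starts farthest to the robot's left.

How it is judged:
On the way:
1. the empty tray rests on the wedge with its tab level with the pointer (within 3 mm), no carton on it and no finger holding it (z of lip_tab in the frame of mark between -0.003 and 0.003 m and contact force between wedge and tray above 0.5 N and angle between wedge's own z axis and vertical below 0.1 rad and contact force between the fingers and tray below 0.5 N and contact force between each of carton_a, carton_b, carton_c, carton_d, carton_e, carton_f and tray below 0.1 N), for 0.5 s.
At the end, for the whole second after the job is handed in: the tray rests on the flat-lying wedge with its tab within 3 mm of the pointer's height, every full carton lies on the tray's floor inside its rim, every empty carton lies inside the crate, all at rest and released (z of lip_tab in the frame of mark between -0.003 and 0.003 m and contact force between wedge and tray above 0.5 N and angle between wedge's own z axis and vertical below 0.1 rad and linear speed of each of carton_a, carton_b, carton_c, carton_d, carton_e, carton_f below 0.03 m/s and ((x of carton_a in the frame of tray between -0.195 and -0.01 m and y of carton_a in the frame of tray between -0.13 and 0.13 m and z of carton_a in the frame of tray between -0.005 and 0.038 m and contact force between carton_a and tray above 1.4 N) or (x of carton_a in the frame of crate between -0.056 and 0.056 m and y of carton_a in the frame of crate between -0.111 and 0.111 m and z of carton_a in the frame of crate between 0 and 0.06 m and contact force between carton_a and crate below 1.2 N)) and ((x of carton_b in the frame of tray between -0.195 and -0.01 m and y of carton_b in the frame of tray between -0.13 and 0.13 m and z of carton_b in the frame of tray between -0.005 and 0.038 m and contact force between carton_b and tray above 1.4 N) or (x of carton_b in the frame of crate between -0.056 and 0.056 m and y of carton_b in the frame of crate between -0.111 and 0.111 m and z of carton_b in the frame of crate between 0 and 0.06 m and contact force between carton_b and crate below 1.2 N)) and ((x of carton_c in the frame of tray between -0.195 and -0.01 m and y of carton_c in the frame of tray between -0.13 and 0.13 m and z of carton_c in the frame of tray between -0.005 and 0.038 m and contact force between carton_c and tray above 1.4 N) or (x of carton_c in the frame of crate between -0.056 and 0.056 m and y of carton_c in the frame of crate between -0.111 and 0.111 m and z of carton_c in the frame of crate between 0 and 0.06 m and contact force between carton_c and crate below 1.2 N)) and ((x of carton_d in the frame of tray between -0.195 and -0.01 m and y of carton_d in the frame of tray between -0.13 and 0.13 m and z of carton_d in the frame of tray between -0.005 and 0.038 m and contact force between carton_d and tray above 1.4 N) or (x of carton_d in the frame of crate between -0.056 and 0.056 m and y of carton_d in the frame of crate between -0.111 and 0.111 m and z of carton_d in the frame of crate between 0 and 0.06 m and contact force between carton_d and crate below 1.2 N)) and ((x of carton_e in the frame of tray between -0.195 and -0.01 m and y of carton_e in the frame of tray between -0.13 and 0.13 m and z of carton_e in the frame of tray between -0.005 and 0.038 m and contact force between carton_e and tray above 1.4 N) or (x of carton_e in the frame of crate between -0.056 and 0.056 m and y of carton_e in the frame of crate between -0.111 and 0.111 m and z of carton_e in the frame of crate between 0 and 0.06 m and contact force between carton_e and crate below 1.2 N)) and ((x of carton_f in the frame of tray between -0.195 and -0.01 m and y of carton_f in the frame of tray between -0.13 and 0.13 m and z of carton_f in the frame of tray between -0.005 and 0.038 m and contact force between carton_f and tray above 1.4 N) or (x of carton_f in the frame of crate between -0.056 and 0.056 m and y of carton_f in the frame of crate between -0.111 and 0.111 m and z of carton_f in the frame of crate between 0 and 0.06 m and contact force between carton_f and crate below 1.2 N))); the robot touches nothing.
It fails at once if the pointer was moved by more than 3 mm (distance of mark from where it was at the start of the episode above 0.003 m).
It fails at once if the jar was moved by more than 30 mm (distance of jar from where it was at the start of the episode above 0.03 m).
It fails at once if the screwdriver was moved by more than 30 mm (distance of screwdriver from where it was at the start of the episode above 0.03 m).
It fails at once if the tape measure was moved by more than 30 mm (distance of tape_measure from where it was at the start of the episode above 0.03 m).
Of carton_a, carton_b, carton_c, carton_d, carton_e, carton_f only 4 to 6 are there at a start; the rules pass over those that are not, and their reading is None.
At some moment in a run one of carton_a, carton_b, carton_c, carton_d, carton_e, carton_f, wedge may be knocked a few centimetres aside while the robot is not near it.
Once in a run the grip may slacken for a moment while it holds something.
It also fails if it takes over 210 s, if anything falls off the work surface, if the arm or the gripper's body presses on something with over 40 N, if the wrist force passes 120 N, or if a joint passes its speed limit or range.

## Working session

There is one attempt and no reset: what is moved stays moved. The work goes in short steps, Python scripts to look and compute and a tool call to move; the robot and the scene stay as the last step left them, time stands still between calls to the robot, and variables do not carry over. Pictures are saved under pics/ and viewed, about 12 in all and at most 16, crops included, and the job is handed in when it is done.

Besides the shell and the picture viewer there is one more tool, called by a JSON object that holds its "name" and its "arguments", one argument or row to a line. move_arm: Moves the arm, as the interface text tells. Its arguments: {"type":"object","properties":{"moves":{"type":"array","items":{"type":"array"}},"squeeze":{"type":"number"}},"required":["moves"]}

```bash
ls; mkdir -p pics; python3 - <<'E'
from workcell import *
import cv2
o=get_obs();print({k:o[k] for k in('clock','position','ee_rot','ft_force','grip_width')})
for n in('scene','side'):
    i=camera_info(n);print(n,i);cv2.imwrite(f'pics/{n}0.png',camera(n)[:,:,::-1])
E
```

```text
pics
{'clock': 0.0, 'position': array([0.18569565, 0.59638463, 0.23052251]), 'ee_rot': array([ 1.50322628e-01,  9.88636735e-01, -7.14887897e-04, -5.44667355e-05]), 'ft_force': array([-0.80900057,  0.22550492,  0.91340366]), 'grip_width': 1.0007552270209148}
scene {'fx': 392.41729892318824, 'fy': 392.41729892318824, 'cx': 327.1191431787419, 'cy': 200.52120643824352, 'origin': array([0.9307564 , 0.74361314, 0.81164735]), 'rotation': array([ 0.2534432 ,  0.87021732, -0.40528465, -0.11930095])}
side {'fx': 462.45520193885477, 'fy': 462.45520193885477, 'cx': 320.1759147186261, 'cy': 194.99878508348212, 'origin': array([ 0.27341599, -1.02914213,  0.80269614]), 'rotation': array([ 0.88110797, -0.08568261,  0.04514132, -0.46289254])}
```

View pics/scene0.png

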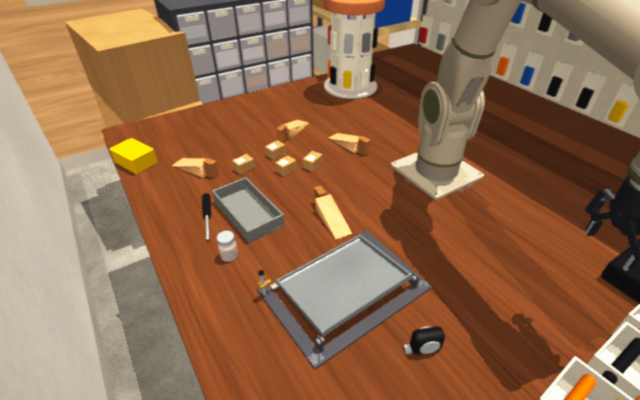

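View pics/side0.png

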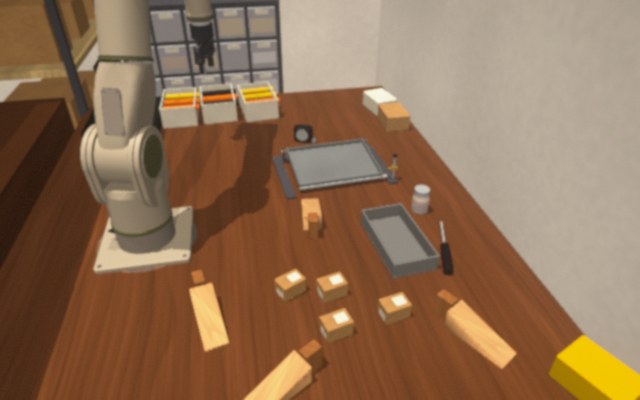

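The wedges are at scene px (332,212), (195,167), (293,128) and (350,144). The one at (332,212), just in front of the tray's free edge, is farthest to the robot's left (greatest y), so it fits the description. There are four cartons, at scene (243,163), (275,150), (285,165) and (312,160). I'll confirm the wedge in an enlarged crop.

```bash
cat > h.py <<'E'
from workcell import *
import cv2, numpy as np
from scipy.spatial.transform import Rotation as R
from scipy.optimize import least_squares, minimize
def proj(i,P):
    p=(np.asarray(P,float)-i['origin'])@R.from_quat(i['rotation']).as_matrix()
    return np.stack([i['fx']*p[...,0]/p[...,2]+i['cx'],i['fy']*p[...,1]/p[...,2]+i['cy']],-1)
def ray(i,uv,z=0.):
    d=R.from_quat(i['rotation']).apply([(uv[0]-i['cx'])/i['fx'],(uv[1]-i['cy'])/i['fy'],1])
    return i['origin']+d*(z-i['origin'][2])/d[2]
def shot(n,name=None):
    i=camera_info(n);im=camera(n)[:,:,::-1].copy()
    if name: cv2.imwrite(f'pics/{name}.png',im)
    return i,im
def crop(im,x0,y0,w,h,s,name):
    cv2.imwrite(f'pics/{name}.png',cv2.resize(im[y0:y0+h,x0:x0+w],None,fx=s,fy=s,interpolation=cv2.INTER_CUBIC))
E
python3 - <<'E'
from h import *
s=camera_info('scene');d=camera_info('side')
for n,uv,z in[('wA',(332,212),.02),('w2',(195,167),.02),('w3',(293,128),.02),('w4',(350,144),.02),('c1',(243,163),.02),('c2',(275,150),.02),('c3',(285,165),.02),('c4',(312,160),.02),('crate',(248,210),.02),('post',(265,285),.04)]: 
    p=ray(s,uv,z);print(n,p.round(3),proj(d,p).round(0))
a=cv2.imread('pics/scene0.png');b=cv2.imread('pics/side0.png')
A=cv2.resize(a[175:375,235:440],None,fx=2.9,fy=2.9,interpolation=cv2.INTER_CUBIC)
cv2.imwrite('pics/c1.png',A)
E
```

```text
wA [0.439 0.003 0.02 ] [307. 213.]
w2 [ 0.714 -0.45   0.02 ] [471. 324.]
w3 [ 0.294 -0.506  0.02 ] [277. 382.]
w4 [ 0.17  -0.285  0.02 ] [210. 303.]
c1 [ 0.562 -0.384  0.02 ] [393. 311.]
c2 [ 0.429 -0.399  0.02 ] [335. 326.]
c3 [ 0.443 -0.293  0.02 ] [331. 289.]
c4 [ 0.347 -0.269  0.02 ] [288. 287.]
crate [ 0.65  -0.142  0.02 ] [395. 236.]
post [0.735 0.158 0.04 ] [391. 169.]
```

View pics/c1.png

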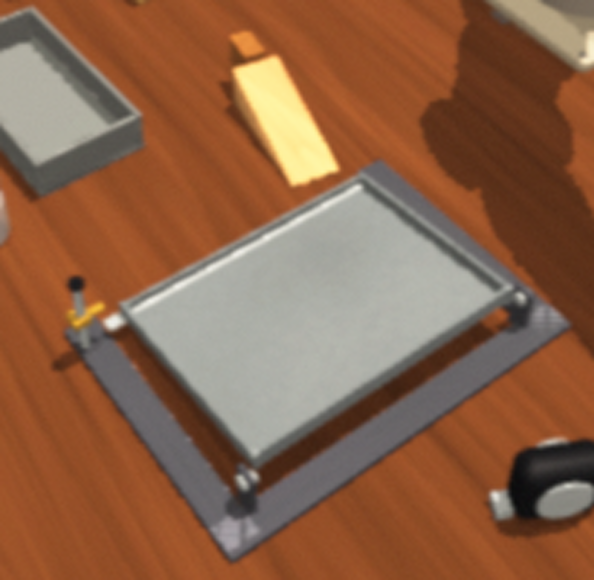

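The crop confirms it: the wedge in front of the tray at about (0.44, 0.00), with its thin tip towards the tray. The other three are at y < -0.28. Next I'll fit the stand, wedge and cartons.

```bash
cat >> h.py <<'E'
CART=np.array([[x,y,z] for x in(-.03,.03) for y in(-.021,.021) for z in(0,.04)])
WED=[np.array([[x,y,z] for x in(-.02,.02) for y in(-.012,.012) for z in(0,.06)]),
     np.array([[.02,y,z] for y in(-.025,.025) for z in(0,.048)]+[[.16,y,z] for y in(-.025,.025) for z in(0,.006)])]
def place(M,p): # p=x,y,yaw[,z]
    c,s=np.cos(p[2]),np.sin(p[2]);z=p[3] if len(p)>3 else 0
    return np.stack([p[0]+c*M[:,0]-s*M[:,1],p[1]+s*M[:,0]+c*M[:,1],M[:,2]+z],1)
def sil(i,Ms,p,sh=(400,640)):
    m=np.zeros(sh,np.uint8)
    for M in Ms:
        h=cv2.convexHull(proj(i,place(M,p)).astype(np.float32))
        cv2.fillConvexPoly(m,np.round(h*16).astype(np.int32),255,shift=4)
    return m
def fitsil(views,Ms,p0,yaws,pad=12):
    """views: list of (info, mask 0/1). Silhouette overlap fit."""
    best=None
    def cost(p):
        t=0
        for i,m in views:
            S=sil(i,Ms,p)>0
            t+=1-(S&m).sum()/max(1,(S|m).sum())
        return t
    for y in yaws:
        r=minimize(cost,[p0[0],p0[1],y],method='Nelder-Mead',options=dict(initial_simplex=[[p0[0],p0[1],y],[p0[0]+.02,p0[1],y],[p0[0],p0[1]+.02,y],[p0[0],p0[1],y+.3]],xatol=2e-4,fatol=1e-4,maxiter=200))
        if best is None or r.fun<best.fun: best=r
    return best
def blob(im,uv,thr=110,maxr=60):
    m=((im[:,:,1]>thr)).astype(np.uint8)   # green channel: wood/cardboard vs table
    m=cv2.morphologyEx(m,cv2.MORPH_CLOSE,np.ones((3,3)))
    n,l,st,c=cv2.connectedComponentsWithStats(m)
    k=[j for j in range(1,n) if 15<st[j,4]<4000]
    j=min(k,key=lambda j:np.linalg.norm(c[j]-uv));return l==j
E
python3 - <<'E'
from h import *
s=camera_info('scene');d=camera_info('side')
a=cv2.imread('pics/scene0.png');b=cv2.imread('pics/side0.png')
print('bg table bgr',a[190,300],a[150,230],b[250,300],'carton side faces',a[168,287],a[166,283],b[297,345],b[290,280],'grip',a[193,320],b[222,313])
# stand
uv=np.array([[315,368],[431.5,287]]);M=np.array([[.125,-.18,0],[.125,.18,0]])
r=least_squares(lambda p:(proj(s,place(M,p))-uv).ravel(),[.55,.2,1.5])
print('stand',r.x,r.cost)
C=np.array([[-.125,-.18,0],[-.125,.18,0],[.125,-.18,0],[.125,.18,0],[-.1,-.172,.091]])
print(proj(s,place(C,r.x)).round(0).tolist(),proj(d,place(C,r.x)).round(0).tolist())
for n,p in dict(w=(332,212),c1=(243,163),c2=(275,150),c3=(285,165),c4=(312,160)).items():
    P=ray(s,p,.02);ms=[(s,blob(a,p)),(d,blob(b,proj(d,P)))]
    print(n,[(m.sum(),np.argwhere(m).mean(0)[::-1].round(0).tolist()) for _,m in ms],end=' ')
    r=fitsil(ms,WED if n=='w' else [CART],P,[1.5] if n=='w' else [0,.5,1,1.5,2,2.6]);print(r.x.round(4),round(r.fun,3))
E
```

```text
bg table bgr [ 42  83 155] [ 40  80 153] [ 41  75 130] carton side faces [ 51  97 143] [ 99 182 236] [ 40  72 121] [ 88 121 153] grip [ 59 132 219] [ 46  89 146]
stand [0.55753187 0.24797748 1.6331659 ] 0.085861233136654
[[259.0, 290.0], [367.0, 231.0], [315.0, 368.0], [431.0, 287.0], [263.0, 272.0]] [[395.0, 183.0], [284.0, 199.0], [369.0, 146.0], [270.0, 159.0], [392.0, 154.0]]
w [(np.int64(950), [332.0, 214.0]), (np.int64(482), [310.0, 211.0])] [ 0.4391 -0.0608  1.439 ] 0.495
c1 [(np.int64(158), [242.0, 159.0]), (np.int64(513), [393.0, 304.0])] [ 0.5667 -0.3768  0.2422] 1.017
c2 [(np.int64(140), [274.0, 145.0]), (np.int64(564), [335.0, 321.0])] [ 0.4316 -0.397   0.25  ] 1.013
c3 [(np.int64(159), [285.0, 161.0]), (np.int64(444), [330.0, 282.0])] [ 0.4446 -0.2887  0.6548] 1.035
c4 [(np.int64(156), [312.0, 156.0]), (np.int64(442), [288.0, 281.0])] [ 0.3503 -0.2644  0.5714] 0.992
```

```bash
cat >> h.py <<'E'
def to(P,n=None):
    o=get_obs();Rm=R.from_quat(o['ee_rot']).as_matrix()
    u=Rm.T@(np.asarray(P)-o['position'])/.025
    k=int(np.ceil(abs(u).max()-1e-9));print('units',u.round(2),'rows',k,'each',(u/max(k,1)).round(3));return u
def state():
    o=get_obs();Rm=R.from_quat(o['ee_rot']).as_matrix()
    print('t',round(o['clock'],2),'pos',o['position'].round(4),'x',Rm[:,0].round(3),'y',Rm[:,1].round(3),'z',Rm[:,2].round(3),'F',o['ft_force'].round(2),'g',round(o['grip_width'],3))
E
python3 - <<'E'
from h import *
i=camera_info('wrist');o=get_obs();Rt=R.from_quat(o['ee_rot'])
print(i['fx'],i['cx'],i['cy'],'cam in tool',Rt.inv().apply(i['origin']-o['position']).round(4));print((Rt.inv()*R.from_quat(i['rotation'])).as_matrix().round(3))
to([.60,.12,.30])
a=cv2.imread('pics/scene0.png');b=cv2.imread('pics/side0.png')
for im,pts in((a,[(243,163),(285,165),(312,160)]),(b,[(393,306),(336,323)])):
  for u,v in pts:
    g=im[v-8:v+20:4,u-14:u+15:4].astype(float);print((g[:,:,1]/g[:,:,2]).round(2).tolist())
E
```

```text
329.8331181347182 318.5080983351282 198.98099087148773 cam in tool [ 0.0826 -0.0002 -0.1423]
[[-0.001 -0.948 -0.318]
 [ 1.    -0.001  0.   ]
 [-0.    -0.318  0.948]]
units [-21.49 -13.27  -2.76] rows 22 each [-0.977 -0.603 -0.125]
[[0.52, 0.53, 0.52, 0.6, 0.8, 0.63, 0.53, 0.53], [0.54, 0.67, 0.97, 1.0, 0.85, 0.82, 0.62, 0.52], [0.53, 0.64, 0.84, 0.85, 0.69, 0.69, 0.64, 0.53], [0.52, 0.59, 0.68, 0.67, 0.69, 0.69, 0.65, 0.53], [0.53, 0.53, 0.67, 0.69, 0.67, 0.54, 0.52, 0.53], [0.54, 0.54, 0.52, 0.52, 0.53, 0.53, 0.53, 0.53], [0.53, 0.53, 0.59, 0.91, 0.97, 0.65, 0.53, 0.52]]
[[0.69, 0.67, 0.57, 0.65, 0.81, 0.68, 0.52, 0.51], [0.53, 0.61, 0.94, 1.0, 0.97, 0.81, 0.66, 0.53], [0.52, 0.6, 0.72, 0.91, 0.69, 0.68, 0.64, 0.53], [0.54, 0.58, 0.69, 0.68, 0.69, 0.68, 0.62, 0.52], [0.53, 0.54, 0.66, 0.68, 0.66, 0.55, 0.54, 0.53], [0.51, 0.54, 0.52, 0.54, 0.53, 0.52, 0.54, 0.53], [0.54, 0.53, 0.52, 0.53, 0.52, 0.52, 0.53, 0.53]]
[[0.53, 0.53, 0.53, 0.7, 0.76, 0.65, 0.53, 0.53], [0.52, 0.53, 0.83, 1.0, 0.97, 0.8, 0.58, 0.52], [0.52, 0.58, 0.73, 0.95, 0.77, 0.68, 0.57, 0.54], [0.53, 0.57, 0.69, 0.68,
[... 164 characters left out ...]
.53, 0.53]]
[[0.67, 0.71, 0.71, 0.82, 0.98, 0.99, 0.95, 0.69], [0.7, 0.73, 0.72, 0.72, 0.98, 1.0, 0.99, 0.79], [0.7, 0.72, 0.72, 0.72, 0.75, 0.81, 0.72, 0.71], [0.85, 0.72, 0.72, 0.71, 0.71, 0.71, 0.7, 0.7], [0.79, 0.86, 0.71, 0.72, 0.71, 0.72, 0.71, 0.72], [0.6, 0.87, 0.7, 0.72, 0.72, 0.71, 0.69, 0.64], [0.58, 0.63, 0.71, 0.71, 0.64, 0.61, 0.58, 0.58]]
[[0.67, 0.71, 0.71, 0.94, 0.98, 1.0, 0.92, 0.65], [0.71, 0.73, 0.72, 0.83, 1.0, 0.99, 0.98, 0.72], [0.71, 0.71, 0.72, 0.72, 0.91, 0.77, 0.71, 0.71], [0.84, 0.7, 0.72, 0.73, 0.71, 0.71, 0.71, 0.71], [0.88, 0.73, 0.71, 0.71, 0.71, 0.71, 0.71, 0.72], [0.7, 0.8, 0.72, 0.71, 0.72, 0.7, 0.71, 0.64], [0.58, 0.72, 0.71, 0.72, 0.67, 0.59, 0.58, 0.58]]
```

{"name": "move_arm", "arguments": {
  "moves": [
    [[0,0,-1],[0,0,10.7],1],
    [[0,0,-1],[0,0,10.7],1],
    [[0,0,0],[0,0,10.7],1],
    [[0,0,0],[0,0,10.7],1],
    [[0,0,0],[0,0,10.7],1]
  ]
}}

```text
clock: 0.72
position: [0.1857, 0.5966, 0.2809]
ee_rot: [0.582, 0.813, -0.0, 0.0]
ft_force: [0.1, 0.0, -0.0]
grip_width: 1.001
```

{"name": "move_arm", "arguments": {
  "moves": [
    [[0,0,0],[0,0,10.7],1],
    [[0,0,0],[0,0,10.7],1]
  ]
}}

```text
clock: 0.98
position: [0.1857, 0.5966, 0.2808]
ee_rot: [0.723, 0.691, -0.0, 0.0]
ft_force: [-0.2, 0.3, -0.3]
grip_width: 1.002
```

{"name": "move_arm", "arguments": {
  "moves": [
    [[-0.7,1,0],[0,0,0],1],
    [[-0.7,1,0],[0,0,0],1],
    [[-0.7,1,0.2],[0,0,0],1],
    [[-0.7,1,0.2],[0,0,0],1],
    [[-0.7,1,0.2],[0,0,0],1]
  ]
}}

```text
clock: 1.6
position: [0.308, 0.5037, 0.2658]
ee_rot: [0.72, 0.693, -0.0, 0.0]
ft_force: [-0.3, 0.2, -0.1]
grip_width: 1.002
```

{"name": "move_arm", "arguments": {
  "moves": [
    [[-0.7,1,0.2],[0,0,0],1],
    [[-0.7,1,0.2],[0,0,0],1],
    [[-0.7,1,0.2],[0,0,0],1],
    [[-0.7,1,0.2],[0,0,0],1],
    [[-0.7,1,0.2],[0,0,0],1]
  ]
}}

```text
clock: 2.22
position: [0.4294, 0.4116, 0.2407]
ee_rot: [0.72, 0.693, -0.0, 0.0]
ft_force: [0.2, -0.2, -0.0]
grip_width: 0.999
```

{"name": "move_arm", "arguments": {
  "moves": [
    [[-0.7,1,0.2],[0,0,0],1],
    [[-0.7,1,0.2],[0,0,0],1],
    [[-0.7,1,0.2],[0,0,0],1],
    [[-0.7,1,0.2],[0,0,0],1],
    [[-0.7,1,0.2],[0,0,0],1]
  ]
}}

```text
clock: 2.85
position: [0.551, 0.3194, 0.2157]
ee_rot: [0.72, 0.694, -0.0, -0.0]
ft_force: [1.7, 1.2, -0.2]
grip_width: 0.997
```

{"name": "move_arm", "arguments": {
  "moves": [
    [[-0.9,0.5,0.3],[0,0,0],1],
    [[-0.9,0.5,0.3],[0,-10,0],1],
    [[0,0,0],[0,-10,0],1],
    [[0,0,0],[0,-10,0],1],
    [[0,0,0],[0,0,0],1]
  ]
}}

```text
clock: 3.48
position: [0.5716, 0.2778, 0.1974]
ee_rot: [0.693, 0.672, -0.189, 0.18]
ft_force: [0.5, -0.8, -1.2]
grip_width: 0.996
```

```bash
sed -i 's/^    m=((im.*/    f=im.astype(float);m=(f[:,:,1]\/(f[:,:,2]+1)>thr).astype(np.uint8)/; s/thr=110/thr=.62/' h.py; python3 - <<'E'
from h import *
state()
i,im=shot('wrist','w1')
for P in([.735,.159,.04],[.735,.159,.091]):print(proj(i,P),i['origin'])
s=camera_info('scene');d=camera_info('side');a=cv2.imread('pics/scene0.png');b=cv2.imread('pics/side0.png')
for n,p in dict(w=(332,212),c1=(243,163),c2=(275,150),c3=(285,165),c4=(312,160)).items():
    P=ray(s,p,.02);ms=[(s,blob(a,p)),(d,blob(b,proj(d,P)))]
    r=fitsil(ms,WED if n=='w' else [CART],P,[1.5] if n=='w' else [0,.5,1,1.5,2,2.6]);print(n,[m.sum() for _,m in ms],r.x.round(4),round(r.fun,3))
E
```

```text
t 3.48 pos [0.5716 0.2778 0.1974] x [ 0.025  0.863 -0.504] y [ 0.999 -0.032 -0.005] z [-0.02  -0.504 -0.864] F [ 0.48 -0.79 -1.18] g 0.996
[477.76860664 188.92378417] [0.57579321 0.42028968 0.27895372]
[494.46796032 227.92293811] [0.57579321 0.42028968 0.27895372]
w [np.int64(915), np.int64(593)] [ 0.4459 -0.0612  1.5051] 0.493
c1 [np.int64(312), np.int64(919)] [ 0.5661 -0.3765  3.367 ] 0.207
c2 [np.int64(628), np.int64(961)] [ 0.4312 -0.397   0.2458] 0.6
c3 [np.int64(628), np.int64(812)] [ 0.4471 -0.2869  0.2418] 0.598
c4 [np.int64(300), np.int64(806)] [ 0.3524 -0.2629  0.3875] 0.186
```

View pics/w1.png

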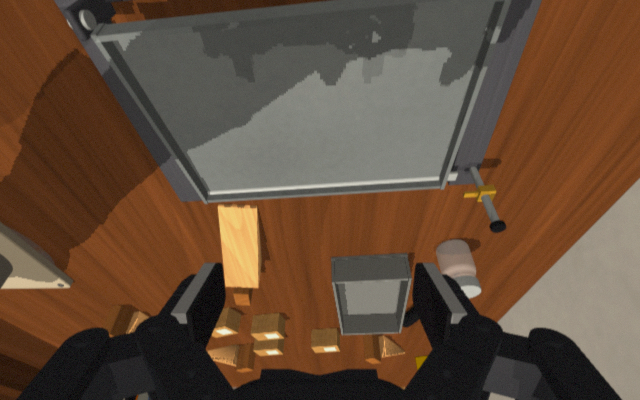

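The picture shows the wedge's ramp at px (240,207)–(240,288), the tab at (455,177), the brass pointer at (466–495,194) and the post head at (497,226). I'll move closer to the pointer.

{"name": "move_arm", "arguments": {
  "moves": [
    [[-0.2,0.46,0.94],[0,0,0],1],
    [[-0.2,0.46,0.94],[0,0,0],1],
    [[-0.2,0.46,0.94],[0,0,0],1],
    [[-0.2,0.46,0.94],[0,0,0],1],
    [[-0.2,0.46,0.94],[0,0,0],1]
  ]
}}

```text
clock: 4.15
position: [0.6289, 0.1897, 0.1126]
ee_rot: [0.697, 0.669, -0.185, 0.179]
ft_force: [-1.0, 0.6, 0.2]
grip_width: 1.001
```

{"name": "move_arm", "arguments": {
  "moves": [
    [[0,0,0],[0,0,0],1]
  ]
}}

```text
clock: 4.28
position: [0.6283, 0.1882, 0.112]
ee_rot: [0.697, 0.668, -0.187, 0.179]
ft_force: [0.4, -0.0, 1.3]
grip_width: 1.001
```

```bash
python3 - <<'E'
from h import *
o=get_obs()
np.savez('w1_pose.npz')
i,im=shot('wrist','w2');state()
print({k:i[k].tolist() for k in('origin','rotation')})
print(proj(i,[.735,.159,.04]),proj(i,[.735,.159,.091]))
u,v=proj(i,[.715,.159,.04]).astype(int);print(u,v)
x0=min(max(u-75,0),490);y0=min(max(v-55,0),290);print(x0,y0);crop(im,x0,y0,150,110,5,'w2c')
# wedge per view
s=camera_info('scene');d=camera_info('side');a=cv2.imread('pics/scene0.png');b=cv2.imread('pics/side0.png')
ms=[(s,blob(a,(332,212))),(d,blob(b,(310,211)))]
for v in (ms[:1],ms[1:]):
    r=fitsil(v,WED,[.44,-.06],[1.5]);print(r.x,r.fun)
for (q,m) in ms:
    ys,xs=np.where(m);print(xs.min(),xs.max(),ys.min(),ys.max()); S=sil(q,WED,r.x)>0; ys,xs=np.where(S);print(xs.min(),xs.max(),ys.min(),ys.max())
E
```

```text
t 4.33 pos [0.6282 0.1903 0.1128] x [ 0.036  0.866 -0.499] y [ 0.999 -0.041  0.   ] z [-0.02  -0.499 -0.866] F [0.35 0.69 0.13] g 0.996
{'origin': [0.6336232727362171, 0.3303419417825291, 0.19421187427934014], 'rotation': [0.9113282118400674, -0.0199378916747075, -0.008842945415706453, 0.4111023876071844]}
[476.4005726  191.33886174] [503.989698   255.22816878]
447 192
372 137
[ 0.43767727 -0.06287246  1.44953507] 0.13740458015267176
[ 0.4462922  -0.0567473   1.49504423] 0.28385416666666663
315 351 194 239
313 353 187 242
300 322 197 231
300 322 196 237
```

View pics/w2c.png

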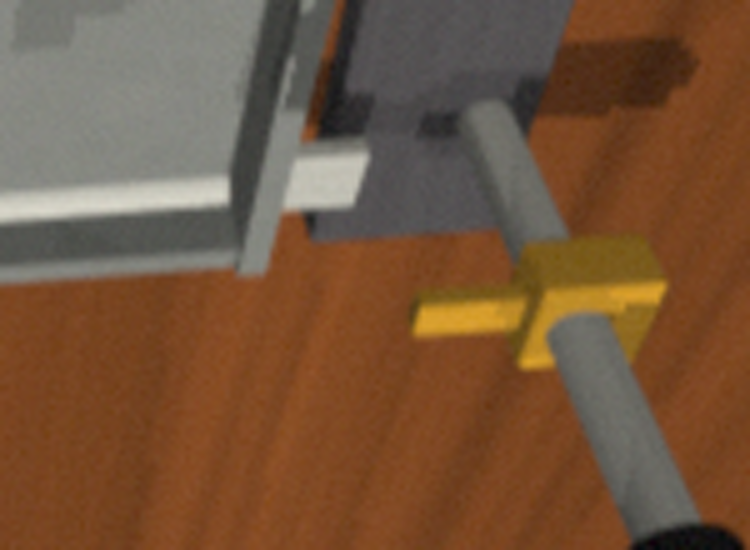

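```bash
cat >> h.py <<'E'
ST=(.5575,.2480,1.6332)
def st2w(P): return place(np.atleast_2d(P),ST)
def w2st(P):
    c,s=np.cos(ST[2]),np.sin(ST[2]);d=np.asarray(P)-[ST[0],ST[1],0];return np.array([c*d[0]+s*d[1],-s*d[0]+c*d[1],d[2]])
def rayplane(i,uv,xs=-.1): # intersect with stand plane x=xs
    d=R.from_quat(i['rotation']).apply([(uv[0]-i['cx'])/i['fx'],(uv[1]-i['cy'])/i['fy'],1])
    o=w2st(i['origin']);e=w2st(i['origin']+d)-o
    return o+e*(xs-o[0])/e[0]
E
python3 - <<'E'
from h import *
i=dict(camera_info('wrist'),origin=np.array([0.6336232727362171, 0.3303419417825291, 0.19421187427934014]),rotation=[0.9113282118400674, -0.0199378916747075, -0.008842945415706453, 0.4111023876071844])
f=lambda u,v:(372+u/5,137+v/5)
print('tip',rayplane(i,f(416,314)))
print('tabtop end',rayplane(i,f(360,180)), w2st(ray(i,f(360,180),.0195)))
print('tab corners',w2st(ray(i,f(368,150),.0195)),w2st(ray(i,f(352,208),.0195)))
print('post base proj',proj(i,st2w([[-.1,-.172,.008]])),'seen',f(487,112),'post at ptr',proj(i,st2w([[-.1,-.172,.045]])),'rail end corner',w2st(ray(i,f(315,240),.008)))
E
```

```text
tip [-0.1        -0.1557608   0.04618615]
tabtop end [-0.1        -0.15478181  0.01994686] [-0.10045499 -0.15497072  0.0195    ]
tab corners [-0.0944264 -0.1550509  0.0195   ] [-0.10628269 -0.15481375  0.0195    ]
post base proj [[463.4305466  160.18212076]] seen (469.4, 159.4) post at ptr [[479.30065532 196.81050737]] rail end corner [-0.12527186 -0.15495582  0.008     ]
```

{"name": "move_arm", "arguments": {
  "moves": [
    [[0,0,-1],[0,0,0],1],
    [[0,0,-1],[0,10,0],1],
    [[0,0,-1],[0,10,0],1],
    [[0,0,0],[0,10,0],1],
    [[-0.94,-0.72,-0.16],[0,0,0],1]
  ]
}}

```text
clock: 4.95
position: [0.6116, 0.2002, 0.1858]
ee_rot: [0.722, 0.692, 0.003, -0.0]
ft_force: [-0.9, -0.5, -0.1]
grip_width: 0.999
```

{"name": "move_arm", "arguments": {
  "moves": [
    [[-0.94,-0.72,-0.16],[0,0,0],1],
    [[-0.94,-0.72,-0.16],[0,0,0],1],
    [[-0.94,-0.72,-0.16],[0,0,0],1],
    [[-0.94,-0.72,-0.16],[0,0,0],1],
    [[-0.94,-0.72,-0.16],[0,0,0],1]
  ]
}}

```text
clock: 5.58
position: [0.5156, 0.0885, 0.2046]
ee_rot: [0.72, 0.694, 0.002, 0.0]
ft_force: [-0.1, 0.5, 0.2]
grip_width: 0.997
```

{"name": "move_arm", "arguments": {
  "moves": [
    [[-0.94,-0.72,0],[0,0,0],1],
    [[-0.94,-0.72,0],[0,0,0],1],
    [[-0.94,-0.72,0],[0,0,0],1],
    [[-0.94,-0.72,0],[0,0,0],1],
    [[0,0,0],[0,0,0],1]
  ]
}}

```text
clock: 6.2
position: [0.44, -0.0036, 0.2043]
ee_rot: [0.721, 0.693, 0.002, 0.0]
ft_force: [-0.3, 0.9, -0.2]
grip_width: 1.0
```

```bash
python3 - <<'E'
from h import *
state()
i,im=shot('wrist','w3')
uv=proj(i,[.44,-.0,.02]);print(uv)
m=blob(im,proj(i,[.44,.02,.02]),.64);m=m
ys,xs=np.where(m);print(m.sum(),xs.min(),xs.max(),ys.min(),ys.max())
r=fitsil([(i,m)],WED,[.44,-.06],[1.45,1.6]);print(r.x,r.fun)
for M in WED:
    h=cv2.convexHull(proj(i,place(M,r.x)).astype(np.float32));cv2.polylines(im,[h.astype(int)],True,(0,255,0))
cv2.imwrite('pics/w3o.png',im)
E
```

```text
t 6.2 pos [ 0.44   -0.0036  0.2043] x [0.04  0.999 0.002] y [ 0.999 -0.04   0.002] z [ 0.003  0.002 -1.   ] F [-0.28  0.93 -0.2 ] g 1.0
[318.54508267 170.28876177]
1850 253 293 0 56
[0.40703155 0.1324195  1.64991232] 0.1591970121381886
```

View pics/w3o.png

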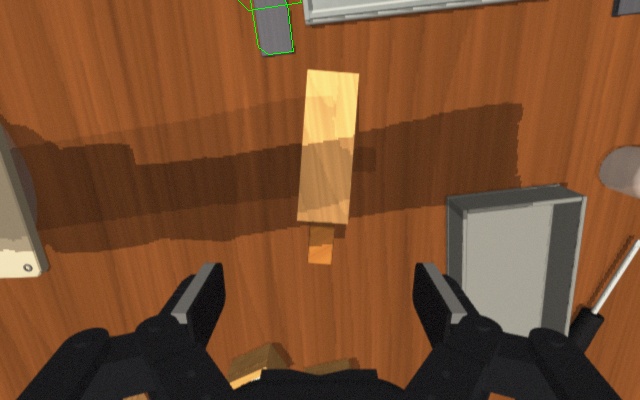

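```bash
python3 - <<'E'
from h import *
i=camera_info('wrist')
uv=np.array([[307,70],[358,73],[298,219],[347.5,224],[308,263],[331.5,264]])
for sg in (1,-1):
    M=np.array([[.16,sg*.025,.006],[.16,-sg*.025,.006],[.02,sg*.025,.048],[.02,-sg*.025,.048],[-.02,sg*.012,.06],[-.02,-sg*.012,.06]])
    r=least_squares(lambda p:(proj(i,place(M,p))-uv).ravel(),[.44,-.06,1.5]);print(r.x.round(4),r.cost,r.fun.round(1))
p=r.x if sg==9 else None
E
```

```text
[ 0.4406 -0.0637  1.4616] 2.9627776535553014 [-0.2 -1.1  0.5 -0.3 -0.9  1.1  0.6 -0.6 -0.4  0.4  0.5  0.9]
[ 0.4406 -0.0647  1.4603] 5766.6119494659 [ 51.7   3.9 -51.   -3.1  50.1   5.3 -50.4  -3.   24.    2.8 -23.9   0.3]
```

{"name": "move_arm", "arguments": {
  "moves": [
    [[0,0,0],[0,0,4],1],
    [[-0.8,0.1,0.6],[0,0,0],1],
    [[-0.8,0.1,1],[0,0,0],1],
    [[-0.79,0.09,1],[0,0,0],1],
    [[0,0,1],[0,0,0],1]
  ]
}}

```text
clock: 6.88
position: [0.4422, -0.0632, 0.1128]
ee_rot: [0.745, 0.668, 0.001, 0.0]
ft_force: [0.0, 0.8, -0.2]
grip_width: 1.001
```

{"name": "move_arm", "arguments": {
  "moves": [
    [[0,0,1],[0,0,0],1],
    [[0,0,1],[0,0,0],1],
    [[0,0,1],[0,0,0],1],
    [[0,0,0.7],[0,0,0],1],
    [[0,0,0],[0,0,0],1]
  ]
}}

```text
clock: 7.5
position: [0.4413, -0.062, 0.0198]
ee_rot: [0.744, 0.668, -0.001, -0.0]
ft_force: [0.8, -0.5, 0.7]
grip_width: 0.997
```

{"name": "move_arm", "arguments": {
  "moves": [
    [[0,0,0],[0,0,0],0],
    [[0,0,0],[0,0,0],0],
    [[0,0,0],[0,0,0],0],
    [[0,0,0],[0,0,0],0],
    [[0,0,0],[0,0,0],0]
  ],
  "squeeze": 70
}}

```text
clock: 8.12
position: [0.4418, -0.0629, 0.0209]
ee_rot: [0.744, 0.668, 0.0, 0.0]
ft_force: [-0.3, 0.8, 5.4]
grip_width: 0.274
```

{"name": "move_arm", "arguments": {
  "moves": [
    [[0,0,0],[0,0,0],0],
    [[0,0,0],[0,0,0],0],
    [[0,0,0],[0,0,0],0],
    [[0,0,0],[0,0,0],0],
    [[0,0,0],[0,0,0],0]
  ]
}}

```text
clock: 8.75
position: [0.4417, -0.0629, 0.0209]
ee_rot: [0.744, 0.668, 0.0, 0.0]
ft_force: [-1.4, 0.8, 5.8]
grip_width: 0.273
```

```bash
python3 - <<'E'
from h import *
state()
P=st2w([[-.27,.02,.02]])[0];print(P);to(P)
E
```

```text
t 8.75 pos [ 0.4417 -0.0629  0.0209] x [0.108 0.994 0.001] y [ 0.994 -0.108  0.001] z [ 0.001  0.    -1.   ] F [-1.42  0.81  5.85] g 0.273
[ 0.55437699 -0.02272171  0.02      ]
units [2.08 4.31 0.04] rows 5 each [0.417 0.861 0.008]
```

{"name": "move_arm", "arguments": {
  "moves": [
    [[0,0,-0.3],[0,0,0],0],
    [[0.26,0.89,0],[0,0,0],0],
    [[0.26,0.89,0],[0,0,0],0],
    [[0.26,0.89,0],[0,0,0],0],
    [[0.26,0.89,0],[0,0,0],0]
  ]
}}

```text
clock: 9.38
position: [0.5332, -0.0465, 0.0281]
ee_rot: [0.744, 0.668, -0.0, -0.0]
ft_force: [0.1, 0.4, -1.9]
grip_width: 0.273
```

{"name": "move_arm", "arguments": {
  "moves": [
    [[0.26,0.89,0],[0,0,0],0],
    [[0,0,0],[0,0,-9.8],0],
    [[0,0,0],[0,0,0],0]
  ]
}}

```text
clock: 9.75
position: [0.5546, -0.0428, 0.0275]
ee_rot: [0.685, 0.729, -0.001, -0.001]
ft_force: [-2.9, -0.3, -1.8]
grip_width: 0.272
```

```bash
python3 - <<'E'
from h import *
state();P=st2w([[-.29,.02,.02]])[0];to(P);print(w2st(get_obs()['position']))
i,im=shot('wrist','w4')
E
```

```text
t 9.75 pos [ 0.5546 -0.0428  0.0275] x [-0.062  0.998  0.   ] y [ 0.998  0.062 -0.002] z [-0.002  0.    -1.   ] F [-2.86 -0.27 -1.82] g 0.272
units [0.   0.04 0.3 ] rows 1 each [0.    0.041 0.302]
[-0.29000903  0.02101029  0.02754598]
```

View pics/w4.png

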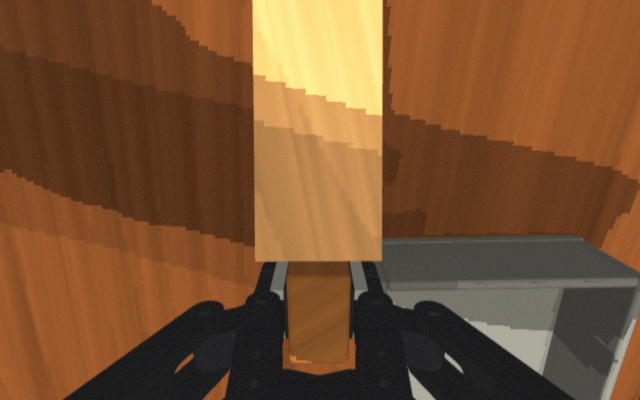

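{"name": "move_arm", "arguments": {
  "moves": [
    [[0,0,0.27],[0,0,0],0],
    [[0.5,0,0],[0,0,0],0],
    [[0.5,0,0],[0,0,0],0],
    [[0.4,0,0],[0,0,0],0],
    [[0.4,0,0],[0,0,0],0]
  ]
}}

```text
clock: 10.42
position: [0.5527, 0.0033, 0.0212]
ee_rot: [0.684, 0.729, 0.0, 0.0]
ft_force: [0.3, -0.3, -1.4]
grip_width: 0.273
```

{"name": "move_arm", "arguments": {
  "moves": [
    [[0.4,0,0],[0,0,0],0],
    [[0.4,0,0],[0,0,0],0],
    [[0.4,0,0],[0,0,0],0],
    [[0.4,0,0],[0,0,0],0],
    [[0.4,0,0],[0,0,0],0]
  ]
}}

```text
clock: 11.05
position: [0.5496, 0.0502, 0.0212]
ee_rot: [0.685, 0.728, -0.001, 0.001]
ft_force: [1.5, -7.5, -0.1]
grip_width: 0.27
```

{"name": "move_arm", "arguments": {
  "moves": [
    [[0.4,0,0],[0,0,0],0],
    [[0.4,0,0],[0,0,0],0],
    [[0.4,0,0],[0,0,0],0],
    [[0.4,0,0],[0,0,0],0],
    [[0.3,0,0],[0,0,0],0]
  ]
}}

```text
clock: 11.68
position: [0.5464, 0.0982, 0.021]
ee_rot: [0.685, 0.728, -0.001, 0.001]
ft_force: [-0.8, -7.0, -1.1]
grip_width: 0.274
```

{"name": "move_arm", "arguments": {
  "moves": [
    [[0,0,0],[0,0,0],0],
    [[0,0,0],[0,0,0],0]
  ]
}}

```text
clock: 11.92
position: [0.5464, 0.0994, 0.021]
ee_rot: [0.685, 0.729, -0.0, 0.0]
ft_force: [0.9, -1.8, -3.7]
grip_width: 0.278
```

```bash
python3 - <<'E'
from h import *
state();print(w2st(get_obs()['position']))
E
```

```text
t 11.93 pos [0.5464 0.0994 0.021 ] x [-0.063  0.998 -0.   ] y [0.998 0.063 0.   ] z [ 0. -0. -1.] F [ 0.88 -1.77 -3.72] g 0.278
[-0.1475921   0.02032868  0.02101779]
```

{"name": "move_arm", "arguments": {
  "moves": [
    [[0.06,0,0],[0,0,0],0],
    [[0,0,0],[0,0,0],0],
    [[0,0,0],[0,0,0],0.4],
    [[0,0,0],[0,0,0],0.7],
    [[0,0,0],[0,0,0],0.7]
  ]
}}

```text
clock: 12.55
position: [0.5464, 0.1016, 0.0213]
ee_rot: [0.684, 0.729, 0.0, -0.0]
ft_force: [-0.4, 0.7, 1.2]
grip_width: 0.703
```

{"name": "move_arm", "arguments": {
  "moves": [
    [[0,0,-0.5],[0,0,0],0.7],
    [[0,0,-1],[0,0,0],0.7],
    [[0,0,-1],[0,0,0],0.7],
    [[0,0,-1],[0,0,0],0.7],
    [[0,0,-1],[0,0,0],0.7]
  ]
}}

```text
clock: 13.18
position: [0.5465, 0.1011, 0.1354]
ee_rot: [0.685, 0.729, 0.0, 0.0]
ft_force: [1.3, -0.6, -0.5]
grip_width: 0.702
```

{"name": "move_arm", "arguments": {
  "moves": [
    [[1,0.6,-0.4],[0,0,0],0.7],
    [[1,0.6,-0.4],[0,0,0],0.7],
    [[1,0.6,-0.4],[0,0,0],0.7],
    [[1,0.6,-0.4],[0,0,0],0.7],
    [[1,0.6,-0.4],[0,-10,0],0.7]
  ]
}}

```text
clock: 13.8
position: [0.6156, 0.2259, 0.1865]
ee_rot: [0.685, 0.723, -0.06, 0.066]
ft_force: [1.3, -0.5, -0.4]
grip_width: 0.699
```

{"name": "move_arm", "arguments": {
  "moves": [
    [[0,0,0],[0,-10,0],0.7],
    [[0,0,1],[0,-10,0],0.7],
    [[0,0,1],[0,0,0],0.7],
    [[0,0,1],[0,0,0],0.7],
    [[0,0,0],[0,0,0],0.7]
  ]
}}

```text
clock: 14.42
position: [0.6148, 0.1958, 0.1164]
ee_rot: [0.661, 0.704, -0.178, 0.189]
ft_force: [0.1, -0.1, 1.2]
grip_width: 0.7
```

```bash
python3 - <<'E'
from h import *
i,im=shot('wrist','w5');state()
print({k:i[k].tolist() for k in('origin','rotation')})
u,v=proj(i,st2w([[-.1,-.158,.046]])[0]).astype(int);print(u,v)
x0=min(max(u-60,0),520);y0=min(max(v-45,0),310);print(x0,y0);crop(im,x0,y0,120,90,6,'w5c')
E
```

```text
t 14.47 pos [0.6154 0.197  0.1175] x [-0.054  0.864 -0.5  ] y [ 0.998  0.062 -0.   ] z [ 0.031 -0.499 -0.866] F [0.05 0.13 0.63] g 0.703
{'origin': [0.6053905677531305, 0.337926408282122, 0.19837697902491128], 'rotation': [0.9108788219631349, 0.02790198577364505, 0.011981557989336618, 0.4115552127686968]}
462 211
402 166
```

View pics/w5c.png

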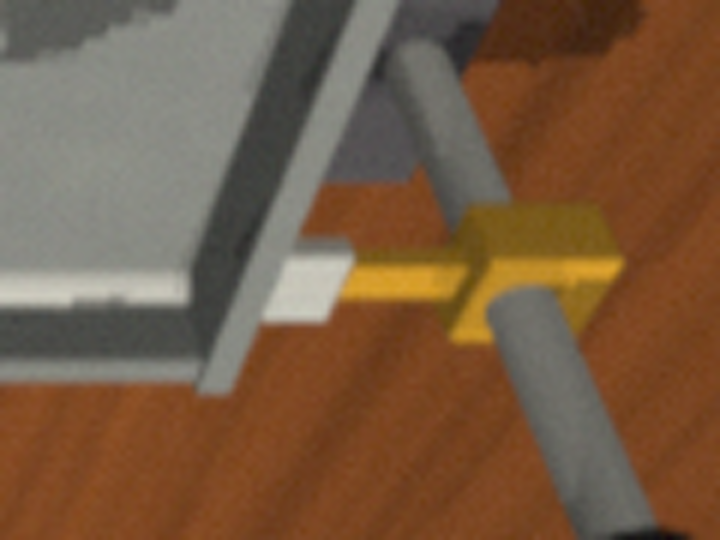

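```bash
python3 - <<'E'
from h import *
i=dict(camera_info('wrist'),origin=np.array([0.6053905677531305, 0.337926408282122, 0.19837697902491128]),rotation=[0.9108788219631349, 0.02790198577364505, 0.011981557989336618, 0.4115552127686968])
f=lambda u,v:(402+u/6,166+v/6)
print('tip',rayplane(i,f(346,274)),'tab mid',rayplane(i,f(341,280)),'tabtop',rayplane(i,f(341,290)))
print(proj(i,st2w([[-.1,-.155,.044],[-.1,-.155,.047]])))
E
```

```text
tip [-0.1        -0.15584796  0.04623866] tab mid [-0.1        -0.15497858  0.04717589] tabtop [-0.1        -0.15454441  0.04872749]
[[457.65021524 209.29948198]
 [458.79509872 212.47863625]]
```

Tab 47.2 mm, pointer 46.2 mm: level within 1 mm with the wedge released. Next come the cartons, starting with a look from above.

{"name": "move_arm", "arguments": {
  "moves": [
    [[0,0,-1],[0,0,0],1],
    [[0,0,-1],[0,10,0],1],
    [[0,0,-1],[0,10,0],1],
    [[0,0,0],[0,10,0],1],
    [[0,0,-0.5],[0,0,-10.7],1]
  ]
}}

```text
clock: 15.1
position: [0.6149, 0.2265, 0.1994]
ee_rot: [0.615, 0.789, 0.002, 0.0]
ft_force: [1.1, 0.8, 0.1]
grip_width: 1.001
```

{"name": "move_arm", "arguments": {
  "moves": [
    [[-0.95,-0.55,-0.25],[0,0,0],1],
    [[-0.95,-0.55,-0.25],[0,0,0],1],
    [[-0.95,-0.55,-0.25],[0,0,0],1],
    [[-0.95,-0.55,-0.25],[0,0,0],1],
    [[-0.95,-0.55,-0.25],[0,0,0],1]
  ]
}}

```text
clock: 15.72
position: [0.5755, 0.0967, 0.2279]
ee_rot: [0.614, 0.79, 0.0, 0.0]
ft_force: [0.3, -1.2, -0.0]
grip_width: 0.996
```

{"name": "move_arm", "arguments": {
  "moves": [
    [[-0.95,-0.55,-0.25],[0,0,0],1],
    [[-0.95,-0.55,-0.25],[0,0,0],1],
    [[-0.95,-0.55,-0.25],[0,0,0],1],
    [[-0.95,-0.55,-0.25],[0,0,0],1],
    [[-0.95,-0.55,-0.25],[0,0,0],1]
  ]
}}

```text
clock: 16.35
position: [0.5381, -0.0353, 0.259]
ee_rot: [0.614, 0.79, 0.0, -0.0]
ft_force: [0.0, -0.8, 0.8]
grip_width: 1.0
```

{"name": "move_arm", "arguments": {
  "moves": [
    [[-0.95,-0.55,-0.25],[0,0,0],1],
    [[-0.95,-0.55,-0.25],[0,0,0],1],
    [[-0.95,-0.55,-0.25],[0,0,0],1],
    [[-0.95,-0.55,-0.25],[0,0,0],1],
    [[-0.95,-0.55,-0.25],[0,0,0],1]
  ]
}}

```text
clock: 16.98
position: [0.5005, -0.1672, 0.2902]
ee_rot: [0.614, 0.79, 0.0, -0.0]
ft_force: [0.8, 0.5, -0.8]
grip_width: 1.003
```

{"name": "move_arm", "arguments": {
  "moves": [
    [[-0.95,-0.55,0],[0,0,0],1],
    [[-0.95,-0.55,0],[0,0,0],1],
    [[-0.95,-0.55,0],[0,0,0],1],
    [[-0.95,-0.55,0],[0,0,0],1],
    [[0,0,0],[0,0,0],1]
  ]
}}

```text
clock: 17.6
position: [0.4699, -0.274, 0.29]
ee_rot: [0.615, 0.788, -0.0, 0.0]
ft_force: [0.6, -0.3, -1.0]
grip_width: 0.998
```

```bash
python3 - <<'E'
from h import *
state()
i,im=shot('wrist','w6')
for n,p in dict(c1=(.566,-.377),c2=(.431,-.397),c3=(.447,-.287),c4=(.352,-.263)).items():
    P=[*p,.03];m=blob(im,proj(i,P));
    r=fitsil([(i,m)],[CART],P,[0,.3,1.2,1.6]);print(n,proj(i,P).round(0),m.sum(),r.x.round(4),round(r.fun,3))
    cv2.polylines(im,[cv2.convexHull(proj(i,place(CART,r.x)).astype(np.float32)).astype(int)],True,(0,255,0))
cv2.imwrite('pics/w6o.png',im)
print({k:i[k].tolist() for k in('origin','rotation')})
E
```

```text
t 17.6 pos [ 0.4699 -0.274   0.29  ] x [-0.243  0.97  -0.   ] y [ 0.97   0.243 -0.   ] z [-0. -0. -1.] F [ 0.63 -0.26 -1.  ] g 0.998
c1 [369. 248.] 1935 [ 0.5647 -0.3752  0.1899] 0.025
c2 [269. 239.] 1916 [ 0.4294 -0.398   0.2335] 0.026
c3 [299. 164.] 1994 [ 0.4442 -0.2873  0.2437] 0.008
c4 [226. 126.] 2198 [ 0.3506 -0.2616  0.4572] 0.015
{'origin': [0.4492126458072992, -0.19451994933425865, 0.4322582657567816], 'rotation': [0.9795189251488181, 0.12057233951232434, 0.019888135224868823, 0.16002952320464575]}
```

View pics/w6o.png

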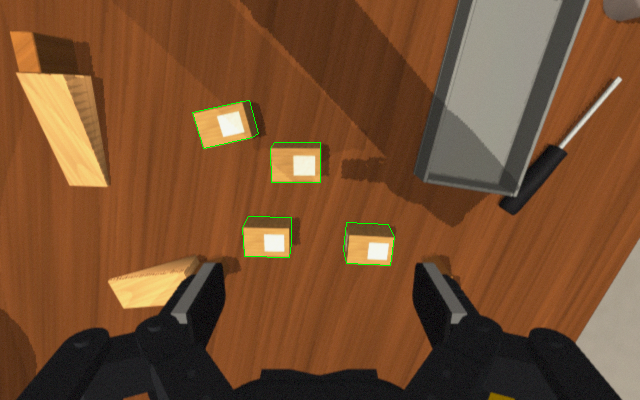

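{"name": "move_arm", "arguments": {
  "moves": [
    [[-0.27,-0.6,1],[0,0,0],1],
    [[0,-0.53,1],[0,0,0],1],
    [[0,0,1],[0,0,0],1],
    [[0,0,1],[0,0,0],1],
    [[0,0,1],[0,0,0],1]
  ]
}}

```text
clock: 18.27
position: [0.4463, -0.2836, 0.1641]
ee_rot: [0.613, 0.79, 0.0, -0.0]
ft_force: [0.2, 0.1, 0.0]
grip_width: 1.002
```

{"name": "move_arm", "arguments": {
  "moves": [
    [[0,0,1],[0,0,0],1],
    [[0,0,1],[0,0,0],1],
    [[0,0,1],[0,0,0],1],
    [[0,0,1],[0,0,0],1],
    [[0,0,1],[0,0,0],1]
  ]
}}

```text
clock: 18.9
position: [0.4464, -0.2836, 0.039]
ee_rot: [0.613, 0.79, 0.0, -0.0]
ft_force: [-0.3, 0.4, 0.3]
grip_width: 0.995
```

{"name": "move_arm", "arguments": {
  "moves": [
    [[0,0,1],[0,0,0],1],
    [[0,0,0.1],[0,0,0],0],
    [[0,0,0],[0,0,0],0],
    [[0,0,0],[0,0,0],0],
    [[0,0,0],[0,0,0],0]
  ],
  "squeeze": 45
}}

```text
clock: 19.52
position: [0.4463, -0.2846, 0.0128]
ee_rot: [0.613, 0.79, 0.0, 0.0]
ft_force: [-0.5, -0.3, -3.9]
grip_width: 0.69
```

{"name": "move_arm", "arguments": {
  "moves": [
    [[0,0,0],[0,0,0],0],
    [[0,0,-0.8],[0,0,0],0],
    [[0,0,-0.8],[0,0,0],0],
    [[0,0,-0.8],[0,0,0],0],
    [[0,0,-0.8],[0,0,0],0]
  ]
}}

```text
clock: 20.15
position: [0.4459, -0.2847, 0.093]
ee_rot: [0.614, 0.79, 0.0, -0.0]
ft_force: [0.1, 0.3, -4.0]
grip_width: 0.691
```

{"name": "move_arm", "arguments": {
  "moves": [
    [[0,0,-0.8],[0,0,0],0],
    [[0,0,0],[0,0,0],0],
    [[0,0,0],[0,0,0],0]
  ]
}}

```text
clock: 20.52
position: [0.4456, -0.2844, 0.1115]
ee_rot: [0.613, 0.79, -0.0, -0.0]
ft_force: [-0.1, 0.1, -3.1]
grip_width: 0.691
```

{"name": "move_arm", "arguments": {
  "moves": [
    [[0,0,0],[0,0,0],0]
  ]
}}

```text
clock: 20.65
position: [0.4455, -0.2845, 0.1114]
ee_rot: [0.614, 0.79, -0.0, -0.001]
ft_force: [-0.4, -1.0, -3.0]
grip_width: 0.69
```

{"name": "move_arm", "arguments": {
  "moves": [
    [[0,0,0],[0,0,0],0]
  ]
}}

```text
clock: 20.78
position: [0.4456, -0.2846, 0.1117]
ee_rot: [0.614, 0.79, -0.0, -0.001]
ft_force: [-0.1, 0.1, -3.4]
grip_width: 0.694
```

```bash
python3 - <<'E'
from h import *
state()
i=dict(camera_info('wrist'),origin=np.array([0.4492126458072992, -0.19451994933425865, 0.4322582657567816]),rotation=[0.9795189251488181, 0.12057233951232434, 0.019888135224868823, 0.16002952320464575])
A,B,C=[ray(i,p,.045) for p in((416,179),(519,194),(461,0))];print(A,B,C,np.linalg.norm(A-B),np.arctan2(*(B-A)[1::-1]),np.arctan2(*(C-A)[1::-1]))
y=np.arctan2(*(C-A)[1::-1])-np.pi/2;ex=np.array([np.cos(y),np.sin(y)]);ey=np.array([-ex[1],ex[0]])
print('crate',(A+B)[:2]/2+ey*.115,y)
to(st2w([[-.035,-.05,.15]])[0])
E
```

```text
t 20.77 pos [ 0.4456 -0.2846  0.1117] x [-0.247  0.969  0.001] y [ 0.969  0.247 -0.001] z [-0.001  0.    -1.   ] F [-0.05  0.1  -3.43] g 0.694
[ 0.58950707 -0.26711125  0.045     ] [ 0.71906779 -0.25443176  0.045     ] [ 0.5708423  -0.07529568  0.045     ] 0.1301796730124265 0.09755460201555342 1.6677968112884953
crate [ 0.64314986 -0.14631211] 0.09700048449359877
units [17.79 11.3  -1.53] rows 18 each [ 0.988  0.628 -0.085]
```

Carton c3 is full (3.2 N), so it goes to the tray.

{"name": "move_arm", "arguments": {
  "moves": [
    [[0,0,-0.3],[0,0,10.7],0],
    [[0.97,0.34,0],[0,0,0],0],
    [[0.97,0.34,0],[0,0,0],0],
    [[0.97,0.34,0],[0,0,0],0],
    [[0.97,0.34,0],[0,0,0],0]
  ]
}}

```text
clock: 21.4
position: [0.4738, -0.185, 0.1195]
ee_rot: [0.685, 0.729, -0.0, -0.0]
ft_force: [0.1, -0.5, -3.7]
grip_width: 0.696
```

{"name": "move_arm", "arguments": {
  "moves": [
    [[0.97,0.34,0],[0,0,0],0],
    [[0.97,0.34,0],[0,0,0],0],
    [[0.97,0.34,0],[0,0,0],0],
    [[0.97,0.34,0],[0,0,0],0],
    [[0.97,0.34,0],[0,0,0],0]
  ]
}}

```text
clock: 22.02
position: [0.5086, -0.0614, 0.1195]
ee_rot: [0.685, 0.729, -0.0, -0.0]
ft_force: [0.9, 0.1, -4.5]
grip_width: 0.69
```

{"name": "move_arm", "arguments": {
  "moves": [
    [[0.97,0.34,0],[0,0,0],0],
    [[0.97,0.34,0],[0,0,0],0],
    [[0.97,0.34,0],[0,0,0],0],
    [[0.97,0.34,0],[0,0,0],0],
    [[0.97,0.34,0],[0,0,0],0]
  ]
}}

```text
clock: 22.65
position: [0.5434, 0.0623, 0.1195]
ee_rot: [0.685, 0.729, -0.0, -0.0]
ft_force: [0.6, -1.1, -3.2]
grip_width: 0.695
```

{"name": "move_arm", "arguments": {
  "moves": [
    [[0.97,0.34,0],[0,0,0],0],
    [[0.97,0.34,0],[0,0,0],0],
    [[0.97,0.34,0],[0,0,0],0],
    [[0.97,0.34,0],[0,0,0],0],
    [[0.97,0.34,0],[0,0,0],0]
  ]
}}

```text
clock: 23.28
position: [0.5786, 0.1869, 0.1197]
ee_rot: [0.684, 0.729, -0.0, -0.0]
ft_force: [0.3, 0.3, -3.4]
grip_width: 0.69
```

{"name": "move_arm", "arguments": {
  "moves": [
    [[0.97,0.34,0],[0,0,0],0],
    [[0.97,0.34,0],[0,0,0],0],
    [[0,0,0],[0,0,0],0]
  ]
}}

```text
clock: 23.65
position: [0.5919, 0.2382, 0.1193]
ee_rot: [0.683, 0.73, 0.0, -0.0]
ft_force: [-0.5, -0.3, -3.6]
grip_width: 0.694
```

```bash
python3 - <<'E'
from h import *
state();to([.6055,.281,.061])
E
```

```text
t 23.65 pos [0.5919 0.2382 0.1193] x [-0.066  0.998  0.001] y [ 0.998  0.066 -0.   ] z [-0.     0.001 -1.   ] F [-0.55 -0.27 -3.58] g 0.694
units [1.67 0.66 2.33] rows 3 each [0.557 0.22  0.778]
```

{"name": "move_arm", "arguments": {
  "moves": [
    [[0.84,0.33,0.6],[0,0,0],0],
    [[0.83,0.33,0.6],[0,0,0],0],
    [[0,0,0.6],[0,0,0],0],
    [[0,0,0.5],[0,0,0],0],
    [[0,0,0],[0,0,0],0]
  ]
}}

```text
clock: 24.28
position: [0.6054, 0.2759, 0.0612]
ee_rot: [0.685, 0.729, -0.001, -0.0]
ft_force: [0.4, -0.3, -3.5]
grip_width: 0.695
```

{"name": "move_arm", "arguments": {
  "moves": [
    [[0,0,0],[0,0,0],0.85],
    [[0,0,0],[0,0,0],0.85],
    [[0,0,0],[0,0,0],0.85],
    [[0,0,-0.6],[0,0,0],0.85],
    [[0,0,-1],[0,0,0],0.85]
  ]
}}

```text
clock: 24.9
position: [0.6057, 0.2773, 0.1032]
ee_rot: [0.684, 0.729, -0.0, -0.0]
ft_force: [0.7, 0.7, 1.0]
grip_width: 0.847
```

{"name": "move_arm", "arguments": {
  "moves": [
    [[0,0,-1],[0,0,0],0.85],
    [[0,0,-1],[0,0,0],0.85],
    [[-0.98,-0.33,0],[0,0,0],1],
    [[-0.98,-0.33,0],[0,0,0],1],
    [[-0.98,-0.33,0],[0,0,0],1]
  ]
}}

```text
clock: 25.52
position: [0.5859, 0.2018, 0.1537]
ee_rot: [0.685, 0.729, 0.001, 0.0]
ft_force: [-0.5, -0.9, 0.1]
grip_width: 1.005
```

{"name": "move_arm", "arguments": {
  "moves": [
    [[-0.98,-0.33,0],[0,0,0],1],
    [[-0.98,-0.33,0],[0,0,0],1],
    [[-0.98,-0.33,0],[0,0,0],1],
    [[-0.98,-0.33,0],[0,0,0],1],
    [[-0.98,-0.33,0],[0,0,0],1]
  ]
}}

```text
clock: 26.15
position: [0.552, 0.076, 0.1524]
ee_rot: [0.685, 0.729, 0.0, -0.0]
ft_force: [0.4, 0.2, 0.5]
grip_width: 1.0
```

{"name": "move_arm", "arguments": {
  "moves": [
    [[-0.98,-0.33,0],[0,0,0],1],
    [[-0.98,-0.33,0],[0,0,0],1],
    [[-0.98,-0.33,0],[0,0,0],1],
    [[-0.98,-0.33,0],[0,0,0],1],
    [[-0.98,-0.33,0],[0,0,0],1]
  ]
}}

```text
clock: 26.78
position: [0.5183, -0.0488, 0.1523]
ee_rot: [0.685, 0.729, 0.0, -0.0]
ft_force: [0.7, 0.4, 0.3]
grip_width: 1.0
```

{"name": "move_arm", "arguments": {
  "moves": [
    [[-0.98,-0.33,-0.5],[0,0,0],1],
    [[-0.98,-0.33,-0.5],[0,0,0],1],
    [[-0.98,-0.33,-0.5],[0,0,0],1],
    [[-0.98,-0.33,-0.5],[0,0,0],1],
    [[-0.98,-0.33,-0.5],[0,0,-10],1]
  ]
}}

```text
clock: 27.4
position: [0.4846, -0.1735, 0.2152]
ee_rot: [0.617, 0.787, 0.0, -0.0]
ft_force: [-0.5, 0.1, -0.4]
grip_width: 1.002
```

{"name": "move_arm", "arguments": {
  "moves": [
    [[0,0,0],[0,0,0],1],
    [[0,0,0],[0,0,0],1]
  ]
}}

```text
clock: 27.65
position: [0.4852, -0.1717, 0.2145]
ee_rot: [0.619, 0.785, 0.0, -0.0]
ft_force: [0.9, 0.7, -0.3]
grip_width: 1.002
```

```bash
cat >> h.py <<'E'
def cartons(guess,name='wx',thr=.62):
    i,im=shot('wrist',name);state()
    for n,p in guess.items():
        P=[*p,.03];m=blob(im,proj(i,P),thr);r=fitsil([(i,m)],[CART],P,[0,.3,1.2,1.6]);print(n,proj(i,P).round(0),m.sum(),r.x.round(4),round(r.fun,3))
    return i,im
E
python3 - <<'E'
from h import *
cartons(dict(c1=(.5647,-.3752),c2=(.4294,-.398),c4=(.3506,-.2616)),'w7');to([.4294,-.398,.15])
E
```

```text
t 27.7 pos [ 0.4853 -0.1713  0.2143] x [-0.234  0.972  0.001] y [ 0.972  0.234 -0.   ] z [-0.001  0.001 -1.   ] F [ 0.3  -0.99 -0.32] g 1.0
c1 [343. 345.] 3174 [ 0.5647 -0.3752  0.    ] 1.0
c2 [231. 339.] 3174 [ 0.4294 -0.398   0.    ] 1.0
c4 [178. 224.] 3174 [ 0.3504 -0.2619  0.474 ] 0.025
units [-8.29 -4.3   2.57] rows 9 each [-0.921 -0.477  0.285]
```

{"name": "move_arm", "arguments": {
  "moves": [
    [[0,0,0],[0,0,-6.5],1],
    [[0,0,0],[0,0,-6.5],1],
    [[-0.2,-1,0.5],[0,0,0],1],
    [[-0.2,-1,0.5],[0,0,0],1],
    [[-0.2,-1,0.5],[0,0,0],1]
  ]
}}

```text
clock: 28.32
position: [0.4246, -0.2186, 0.1764]
ee_rot: [0.525, 0.851, -0.0, -0.0]
ft_force: [-0.3, 0.9, -0.6]
grip_width: 0.993
```

{"name": "move_arm", "arguments": {
  "moves": [
    [[-0.2,-1,0.5],[0,0,0],1],
    [[0,-1,0.5],[0,0,0],1],
    [[0,-1,0.5],[0,0,0],1],
    [[0,-0.45,0],[0,0,0],1],
    [[0,0,0],[0,0,0],1]
  ]
}}

```text
clock: 28.95
position: [0.3506, -0.262, 0.1402]
ee_rot: [0.526, 0.851, 0.0, 0.0]
ft_force: [-0.1, 0.8, 0.4]
grip_width: 1.0
```

```bash
python3 - <<'E'
from h import *
cartons(dict(c1=(.5647,-.3752),c2=(.4294,-.398)),'w8');to([.3504,-.2619,.012])
E
```

```text
t 29.0 pos [ 0.3512 -0.2618  0.1403] x [-0.448  0.894 -0.   ] y [0.894 0.448 0.001] z [ 0.001  0.    -1.   ] F [ 0.2  -0.15  0.65] g 0.998
c1 [461. 384.] 24 [ 0.5647 -0.3752  0.    ] 1.0
c2 [329. 352.] 24 [ 0.4294 -0.398   0.    ] 1.0
units [ 0.01 -0.03  5.13] rows 6 each [ 0.002 -0.006  0.856]
```

{"name": "move_arm", "arguments": {
  "moves": [
    [[0,0,1],[0,0,0],1],
    [[0,0,1],[0,0,0],1],
    [[0,0,1],[0,0,0],1],
    [[0,0,1],[0,0,0],1],
    [[0,0,1],[0,0,0],1]
  ]
}}

```text
clock: 29.62
position: [0.3518, -0.2617, 0.0143]
ee_rot: [0.525, 0.851, 0.0, 0.0]
ft_force: [0.3, 0.1, 0.5]
grip_width: 0.997
```

{"name": "move_arm", "arguments": {
  "moves": [
    [[0,0,0.1],[0,0,0],1],
    [[0,0,0],[0,0,0],0],
    [[0,0,0],[0,0,0],0],
    [[0,0,0],[0,0,0],0],
    [[0,0,0],[0,0,0],0]
  ]
}}

```text
clock: 30.25
position: [0.3514, -0.2624, 0.0135]
ee_rot: [0.525, 0.851, 0.001, 0.001]
ft_force: [-0.4, 1.4, 6.6]
grip_width: 0.692
```

{"name": "move_arm", "arguments": {
  "moves": [
    [[0,0,0],[0,0,0],0],
    [[0,0,-0.8],[0,0,0],0],
    [[0,0,-0.8],[0,0,0],0],
    [[0,0,-0.8],[0,0,0],0],
    [[0,0,-0.8],[0,0,0],0]
  ]
}}

```text
clock: 30.88
position: [0.3505, -0.2622, 0.0936]
ee_rot: [0.525, 0.851, 0.0, 0.001]
ft_force: [0.5, 0.1, 0.1]
grip_width: 0.695
```

{"name": "move_arm", "arguments": {
  "moves": [
    [[0,0,-1],[0,0,0],0],
    [[0,0,0],[0,0,0],0],
    [[0,0,0],[0,0,0],0]
  ]
}}

```text
clock: 31.25
position: [0.3502, -0.2619, 0.1171]
ee_rot: [0.525, 0.851, 0.0, 0.0]
ft_force: [-0.1, -0.2, -0.2]
grip_width: 0.69
```

{"name": "move_arm", "arguments": {
  "moves": [
    [[0,0,0],[0,0,0],0]
  ]
}}

```text
clock: 31.38
position: [0.3498, -0.2619, 0.1166]
ee_rot: [0.525, 0.851, -0.0, -0.001]
ft_force: [0.1, 0.4, -0.5]
grip_width: 0.695
```

{"name": "move_arm", "arguments": {
  "moves": [
    [[0,0,0],[0,0,0],0]
  ]
}}

```text
clock: 31.5
position: [0.3499, -0.2621, 0.1168]
ee_rot: [0.525, 0.851, -0.0, -0.001]
ft_force: [0.3, -0.1, -0.2]
grip_width: 0.694
```

```bash
python3 - <<'E'
from h import *
state()
E
```

```text
t 31.5 pos [ 0.3499 -0.2621  0.1168] x [-0.448  0.894  0.001] y [ 0.894  0.448 -0.001] z [-0.001  0.    -1.   ] F [ 0.29 -0.09 -0.15] g 0.694
```

c4 is empty (about 0.2 N), so it goes to the crate. First I'll fit the crate's pose by silhouette in the stored scene and side pictures.

```bash
python3 - <<'E'
from h import *
CR=np.array([[x,y,z] for x in(-.06,.06) for y in(-.115,.115) for z in(0,.045)])
s=camera_info('scene');d=camera_info('side');a=cv2.imread('pics/scene0.png');b=cv2.imread('pics/side0.png')
ms=[(s,blob(a,(248,210),.8)),(d,blob(b,(399,240),.8))]
for q,m in ms: ys,xs=np.where(m);print(m.sum(),xs.min(),xs.max(),ys.min(),ys.max())
for v in (ms,ms[:1],ms[1:]):
    r=fitsil(v,[CR],[.643,-.146],[.1]);print(r.x.round(4),r.fun)
E
```

```text
2623 213 283 178 241
3597 361 439 204 277
[ 0.6495 -0.1494  0.0921] 0.12261911933016079
[ 0.6471 -0.155   0.0659] 0.04304998175848229
[ 0.6513 -0.1492  0.0501] 0.05199261018738455
```

{"name": "move_arm", "arguments": {
  "moves": [
    [[0,0,0],[0,0,10.7],0],
    [[0,0,0],[0,0,10.7],0],
    [[0.2,0.95,0],[0,0,0],0],
    [[0.2,0.95,0],[0,0,0],0],
    [[0.2,0.95,0],[0,0,0],0]
  ]
}}

```text
clock: 32.12
position: [0.4204, -0.2405, 0.1169]
ee_rot: [0.674, 0.739, -0.0, -0.0]
ft_force: [-0.4, 0.2, -0.2]
grip_width: 0.694
```

{"name": "move_arm", "arguments": {
  "moves": [
    [[0.2,0.95,0],[0,0,0],0],
    [[0.2,0.95,0],[0,0,0],0],
    [[0,0.95,0],[0,0,0],0],
    [[0,0.95,0],[0,0,0],0],
    [[0,0.95,0],[0,0,0],0]
  ]
}}

```text
clock: 32.75
position: [0.5378, -0.2198, 0.1166]
ee_rot: [0.674, 0.739, -0.0, -0.0]
ft_force: [0.7, -0.4, 0.2]
grip_width: 0.695
```

{"name": "move_arm", "arguments": {
  "moves": [
    [[0,0.95,0],[0,0,0],0],
    [[0,0.95,0],[0,0,0],0],
    [[0,0.95,0],[0,0,0],0],
    [[0,0.95,0],[0,0,0],0],
    [[0,0.95,0],[0,0,0],0]
  ]
}}

```text
clock: 33.38
position: [0.656, -0.209, 0.1163]
ee_rot: [0.674, 0.739, -0.0, -0.001]
ft_force: [0.3, 0.2, 0.3]
grip_width: 0.69
```

{"name": "move_arm", "arguments": {
  "moves": [
    [[0,0,0],[0,0,0],0]
  ]
}}

```text
clock: 33.5
position: [0.6563, -0.2084, 0.1159]
ee_rot: [0.674, 0.739, -0.0, -0.0]
ft_force: [-0.4, 0.1, -0.5]
grip_width: 0.693
```

```bash
python3 - <<'E'
from h import *
to([.654,-.21,.021]);cartons(dict(c1=(.5647,-.3752)),'w9')
E
```

```text
units [-0.06 -0.09  3.8 ] rows 4 each [-0.014 -0.024  0.949]
t 33.55 pos [ 0.6553 -0.2092  0.1161] x [-0.091  0.996 -0.   ] y [ 0.996  0.091 -0.002] z [-0.002 -0.    -1.   ] F [-0.95  0.47 -0.49] g 0.692Traceback (most recent call last):
  File "<stdin>", line 2, in <module>
  File "h.py", line 66, in cartons
    P=[*p,.03];m=blob(im,proj(i,P),thr);r=fitsil([(i,m)],[CART],P,[0,.3,1.2,1.6]);print(n,proj(i,P).round(0),m.sum(),r.x.round(4),round(r.fun,3))
                 ~~~~^^^^^^^^^^^^^^^^^^
  File "h.py", line 47, in blob
    j=min(k,key=lambda j:np.linalg.norm(c[j]-uv));return l==j
ValueError: min() iterable argument is empty
```

View pics/w9.png

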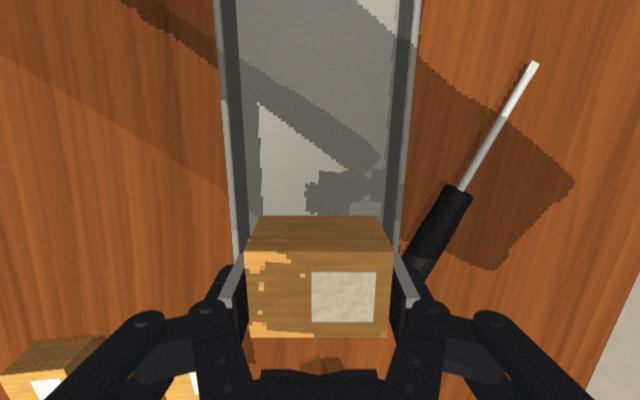

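The carton is centred between the crate walls (edges at columns 225 and 412), so I'll lower and release it.

{"name": "move_arm", "arguments": {
  "moves": [
    [[0,0,1],[0,0,0],0],
    [[0,0,1],[0,0,0],0],
    [[0,0,1],[0,0,0],0],
    [[0,0,0.75],[0,0,0],0],
    [[0,0,0],[0,0,0],0]
  ]
}}

```text
clock: 34.17
position: [0.6542, -0.2091, 0.0222]
ee_rot: [0.674, 0.738, -0.001, -0.001]
ft_force: [0.8, -0.3, -0.3]
grip_width: 0.693
```

{"name": "move_arm", "arguments": {
  "moves": [
    [[0,0,0],[0,0,0],0.8],
    [[0,0,0],[0,0,0],0.8],
    [[0,0,0],[0,0,0],0.8],
    [[0,0,-0.6],[0,0,0],0.8],
    [[0,0,-1],[0,0,0],0.8]
  ]
}}

```text
clock: 34.8
position: [0.6551, -0.2092, 0.0644]
ee_rot: [0.674, 0.738, -0.0, -0.0]
ft_force: [0.0, 0.3, -0.4]
grip_width: 0.8
```

{"name": "move_arm", "arguments": {
  "moves": [
    [[0,0,-1],[0,0,0],0.8],
    [[0,0,-1],[0,0,0],1],
    [[0,-1,-1],[0,0,0],1],
    [[0,-1,-1],[0,0,0],1],
    [[0,-1,-1],[0,0,0],1]
  ]
}}

```text
clock: 35.42
position: [0.58, -0.2164, 0.1905]
ee_rot: [0.674, 0.738, 0.0, 0.0]
ft_force: [0.3, -0.3, 1.1]
grip_width: 1.0
```

{"name": "move_arm", "arguments": {
  "moves": [
    [[-0.5,-1,-0.5],[0,0,-8],1],
    [[-0.5,-1,0],[0,0,0],1],
    [[0,0,0],[0,0,0],1]
  ]
}}

```text
clock: 35.8
position: [0.5334, -0.2513, 0.2015]
ee_rot: [0.624, 0.781, 0.0, 0.0]
ft_force: [-0.2, 0.2, -0.2]
grip_width: 1.001
```

```bash
python3 - <<'E'
from h import *
cartons(dict(c1=(.5647,-.3752),c2=(.4294,-.398)),'w10');to([.5647,-.3752,.012]);to([.4294,-.398,.012])
E
```

```text
t 35.85 pos [ 0.5346 -0.2498  0.2011] x [-0.224  0.975  0.   ] y [0.975 0.224 0.   ] z [ 0.     0.001 -1.   ] F [ 0.58  0.31 -0.28] g 1.003
c1 [322. 289.] 2909 [ 0.5648 -0.3756  0.1754] 0.022
c2 [197. 283.] 2909 [ 0.4294 -0.398   0.    ] 1.0
units [-5.16  0.05  7.56] rows 8 each [-0.645  0.006  0.945]
units [-4.84 -5.43  7.56] rows 8 each [-0.605 -0.679  0.945]
```

{"name": "move_arm", "arguments": {
  "moves": [
    [[0,0,0],[0,0,2.7],1],
    [[-1,0.1,0],[0,0,0],1],
    [[-1,0.1,0.3],[0,0,0],1],
    [[-1,0.09,0.7],[0,0,0],1],
    [[-1,0,0.8],[0,0,0],1]
  ]
}}

```text
clock: 36.48
position: [0.5619, -0.3457, 0.1548]
ee_rot: [0.64, 0.769, 0.0, -0.0]
ft_force: [-0.3, -0.2, -0.3]
grip_width: 1.001
```

{"name": "move_arm", "arguments": {
  "moves": [
    [[-1,0,0.7],[0,0,0],1],
    [[-0.17,0,1],[0,0,0],1],
    [[0,0,1],[0,0,0],1],
    [[0,0,1],[0,0,0],1],
    [[0,0,1],[0,0,0],1]
  ]
}}

```text
clock: 37.1
position: [0.5665, -0.3737, 0.0367]
ee_rot: [0.64, 0.769, -0.0, -0.001]
ft_force: [-0.7, -0.3, -0.6]
grip_width: 0.999
```

{"name": "move_arm", "arguments": {
  "moves": [
    [[0,0,1],[0,0,0],1],
    [[0,0,0.06],[0,0,0],1],
    [[0,0,0],[0,0,0],0],
    [[0,0,0],[0,0,0],0],
    [[0,0,0],[0,0,0],0]
  ]
}}

```text
clock: 37.72
position: [0.5668, -0.3749, 0.0134]
ee_rot: [0.639, 0.769, 0.0, 0.001]
ft_force: [0.6, 0.7, 5.7]
grip_width: 0.694
```

{"name": "move_arm", "arguments": {
  "moves": [
    [[0,0,0],[0,0,0],0],
    [[0,0,0],[0,0,0],0],
    [[0,0,-0.8],[0,0,0],0],
    [[0,0,-0.8],[0,0,0],0],
    [[0,0,-0.8],[0,0,0],0]
  ]
}}

```text
clock: 38.35
position: [0.5664, -0.3745, 0.074]
ee_rot: [0.639, 0.769, 0.0, 0.0]
ft_force: [0.5, 0.0, -2.3]
grip_width: 0.694
```

{"name": "move_arm", "arguments": {
  "moves": [
    [[0,0,-0.8],[0,0,0],0],
    [[0,0,-1],[0,0,0],0],
    [[0,0,0],[0,0,0],0],
    [[0,0,0],[0,0,0],0]
  ]
}}

```text
clock: 38.85
position: [0.566, -0.374, 0.1163]
ee_rot: [0.639, 0.769, 0.0, -0.0]
ft_force: [-0.1, 0.2, -3.5]
grip_width: 0.695
```

{"name": "move_arm", "arguments": {
  "moves": [
    [[0,0,0],[0,0,0],0]
  ]
}}

```text
clock: 38.98
position: [0.5657, -0.3739, 0.1158]
ee_rot: [0.639, 0.769, -0.0, -0.001]
ft_force: [0.3, 0.3, -3.1]
grip_width: 0.692
```

{"name": "move_arm", "arguments": {
  "moves": [
    [[0,0,0],[0,0,0],0]
  ]
}}

```text
clock: 39.1
position: [0.5659, -0.3742, 0.1162]
ee_rot: [0.639, 0.769, -0.0, -0.001]
ft_force: [-0.3, 0.5, -3.1]
grip_width: 0.692
```

```bash
python3 - <<'E'
from h import *
state()
E
```

```text
t 39.1 pos [ 0.5659 -0.3742  0.1162] x [-0.182  0.983  0.001] y [ 0.983  0.182 -0.001] z [-0.001  0.001 -1.   ] F [-0.3   0.5  -3.07] g 0.692
```

c1 is full (3.1 N), so it goes to the tray.

{"name": "move_arm", "arguments": {
  "moves": [
    [[0,0,-0.2],[0,0,6.9],0],
    [[0.98,-0.03,0],[0,0,0],0],
    [[0.98,-0.03,0],[0,0,0],0],
    [[0.98,-0.03,0],[0,0,0],0],
    [[0.98,-0.03,0],[0,0,0],0]
  ]
}}

```text
clock: 39.72
position: [0.5568, -0.276, 0.1217]
ee_rot: [0.685, 0.729, -0.0, -0.0]
ft_force: [1.0, -0.5, -1.9]
grip_width: 0.691
```

{"name": "move_arm", "arguments": {
  "moves": [
    [[0.98,-0.03,0],[0,0,0],0],
    [[0.98,-0.03,0],[0,0,0],0],
    [[0.98,-0.03,0],[0,0,0],0],
    [[0.98,-0.03,0],[0,0,0],0],
    [[0.98,-0.03,0],[0,0,0],0]
  ]
}}

```text
clock: 40.35
position: [0.5453, -0.154, 0.1218]
ee_rot: [0.685, 0.729, -0.0, -0.0]
ft_force: [-0.5, 0.6, -2.9]
grip_width: 0.688
```

{"name": "move_arm", "arguments": {
  "moves": [
    [[0.98,-0.03,0],[0,0,0],0],
    [[0.98,-0.03,0],[0,0,0],0],
    [[0.98,-0.03,0],[0,0,0],0],
    [[0.98,-0.03,0],[0,0,0],0],
    [[0.98,-0.03,0],[0,0,0],0]
  ]
}}

```text
clock: 40.98
position: [0.5339, -0.0321, 0.1219]
ee_rot: [0.685, 0.729, -0.0, -0.0]
ft_force: [1.5, 0.3, -3.0]
grip_width: 0.694
```

{"name": "move_arm", "arguments": {
  "moves": [
    [[0.98,-0.03,0],[0,0,0],0],
    [[0.98,-0.03,0],[0,0,0],0],
    [[0.98,-0.03,0],[0,0,0],0],
    [[0.98,-0.03,0],[0,0,0],0],
    [[0.98,-0.03,0],[0,0,0],0]
  ]
}}

```text
clock: 41.6
position: [0.5225, 0.0899, 0.122]
ee_rot: [0.685, 0.729, -0.0, -0.0]
ft_force: [1.4, 0.7, -2.8]
grip_width: 0.692
```

{"name": "move_arm", "arguments": {
  "moves": [
    [[0.98,-0.03,0],[0,0,0],0],
    [[0.98,-0.03,0],[0,0,0],0],
    [[0.98,-0.03,0],[0,0,0],0],
    [[0.98,-0.03,0],[0,0,0],0],
    [[0,0,0],[0,0,0],0]
  ]
}}

```text
clock: 42.22
position: [0.513, 0.189, 0.1218]
ee_rot: [0.683, 0.73, 0.0, -0.0]
ft_force: [0.1, -0.9, -3.5]
grip_width: 0.69
```

```bash
python3 - <<'E'
from h import *
state();to([.5057,.276,.061])
E
```

```text
t 42.23 pos [0.513  0.189  0.1218] x [-0.066  0.998  0.   ] y [ 0.998  0.066 -0.   ] z [-0.  0. -1.] F [ 0.12 -0.94 -3.54] g 0.69
units [ 3.49 -0.06  2.43] rows 4 each [ 0.873 -0.015  0.608]
```

{"name": "move_arm", "arguments": {
  "moves": [
    [[0.9,0,0.2],[0,0,0],0],
    [[0.9,0,0.4],[0,0,0],0],
    [[0.9,0,0.7],[0,0,0],0],
    [[0.79,0,0.7],[0,0,0],0],
    [[0,0,0.42],[0,0,0],0]
  ]
}}

```text
clock: 42.85
position: [0.5068, 0.2762, 0.0598]
ee_rot: [0.683, 0.73, -0.001, -0.0]
ft_force: [0.2, -0.5, -2.8]
grip_width: 0.694
```

{"name": "move_arm", "arguments": {
  "moves": [
    [[0,0,0],[0,0,0],0],
    [[0,0,0],[0,0,0],0.85],
    [[0,0,0],[0,0,0],0.85],
    [[0,0,0],[0,0,0],0.85],
    [[0,0,-0.6],[0,0,0],0.85]
  ]
}}

```text
clock: 43.48
position: [0.5075, 0.2735, 0.0766]
ee_rot: [0.685, 0.729, -0.001, -0.0]
ft_force: [1.2, -0.7, 0.1]
grip_width: 0.852
```

{"name": "move_arm", "arguments": {
  "moves": [
    [[0,0,-1],[0,0,0],0.85],
    [[0,0,-1],[0,0,0],0.85],
    [[0,0,-1],[0,0,0],0.85],
    [[-1,-0.2,-0.2],[0,0,0],1],
    [[-1,-0.2,-0.2],[0,0,0],1]
  ]
}}

```text
clock: 44.1
position: [0.5013, 0.2225, 0.1628]
ee_rot: [0.684, 0.729, 0.001, 0.0]
ft_force: [0.1, -0.2, 0.1]
grip_width: 0.999
```

{"name": "move_arm", "arguments": {
  "moves": [
    [[-1,-0.2,-0.2],[0,0,0],1],
    [[-1,-0.2,-0.2],[0,0,0],1],
    [[-1,-0.2,-0.2],[0,0,0],1],
    [[-1,-0.2,-0.2],[0,0,0],1],
    [[-1,-0.2,-0.2],[0,0,0],1]
  ]
}}

```text
clock: 44.72
position: [0.4839, 0.0954, 0.1869]
ee_rot: [0.685, 0.729, 0.0, -0.0]
ft_force: [-0.2, 0.5, 0.7]
grip_width: 1.002
```

{"name": "move_arm", "arguments": {
  "moves": [
    [[-1,-0.2,-0.2],[0,0,0],1],
    [[-1,-0.2,-0.2],[0,0,0],1],
    [[-1,-0.2,-0.2],[0,0,0],1],
    [[-1,-0.2,-0.2],[0,0,0],1],
    [[-1,-0.2,-0.2],[0,0,0],1]
  ]
}}

```text
clock: 45.35
position: [0.4667, -0.0309, 0.2119]
ee_rot: [0.685, 0.729, 0.0, -0.0]
ft_force: [0.3, 0.6, 0.4]
grip_width: 0.999
```

{"name": "move_arm", "arguments": {
  "moves": [
    [[-1,-0.2,-0.2],[0,0,0],1],
    [[-1,-0.2,-0.2],[0,0,0],1],
    [[-1,-0.2,-0.2],[0,0,0],1],
    [[-1,-0.2,-0.2],[0,0,0],1],
    [[-1,-0.2,-0.2],[0,0,-9.8],1]
  ]
}}

```text
clock: 45.98
position: [0.4493, -0.1572, 0.2369]
ee_rot: [0.619, 0.786, 0.0, -0.0]
ft_force: [0.1, -0.2, -0.0]
grip_width: 1.003
```

{"name": "move_arm", "arguments": {
  "moves": [
    [[-1,-0.1,-0.2],[0,0,0],1],
    [[-1,0,-0.2],[0,0,0],1],
    [[-1,0,-0.2],[0,0,0],1],
    [[-1,0,-0.2],[0,0,0],1],
    [[0,0,0],[0,0,0],1]
  ]
}}

```text
clock: 46.6
position: [0.47, -0.2558, 0.2569]
ee_rot: [0.621, 0.784, -0.001, 0.0]
ft_force: [0.5, -0.6, -0.9]
grip_width: 0.996
```

```bash
python3 - <<'E'
from h import *
cartons(dict(c2=(.4294,-.398)),'w11');to([.4294,-.398,.012])
E
```

```text
t 46.65 pos [ 0.47   -0.2545  0.2565] x [-0.23   0.973 -0.001] y [ 0.973  0.23  -0.001] z [-0.001 -0.001 -1.   ] F [ 0.51 -0.43 -0.71] g 1.0
c2 [262. 264.] 2229 [ 0.4294 -0.3983  0.219 ] 0.032
units [-5.21 -2.89  9.79] rows 10 each [-0.521 -0.289  0.979]
```

{"name": "move_arm", "arguments": {
  "moves": [
    [[-0.9,-0.5,0.5],[0,0,0],1],
    [[-0.9,-0.5,0.5],[0,0,0],1],
    [[-0.9,-0.5,0.5],[0,0,0],1],
    [[-0.9,-0.5,0.5],[0,0,0],1],
    [[-0.9,-0.5,0.5],[0,0,0],1]
  ]
}}

```text
clock: 47.28
position: [0.4358, -0.377, 0.1935]
ee_rot: [0.619, 0.785, 0.001, -0.0]
ft_force: [0.8, 0.7, 0.2]
grip_width: 1.001
```

{"name": "move_arm", "arguments": {
  "moves": [
    [[-0.7,-0.4,0.5],[0,0,0],1],
    [[0,0,1],[0,0,0],1],
    [[0,0,1],[0,0,0],1],
    [[0,0,1],[0,0,0],1],
    [[0,0,0],[0,0,0],1]
  ]
}}

```text
clock: 47.9
position: [0.4297, -0.3949, 0.1052]
ee_rot: [0.619, 0.785, 0.0, -0.002]
ft_force: [-0.3, -0.3, 1.0]
grip_width: 1.002
```

```bash
python3 - <<'E'
from h import *
state();to([.4294,-.3983,.012])
E
```

```text
t 47.9 pos [ 0.4297 -0.3949  0.1052] x [-0.233  0.973  0.003] y [ 0.973  0.233 -0.002] z [-0.002  0.002 -1.   ] F [-0.26 -0.32  0.98] g 1.002
units [-0.14 -0.04  3.73] rows 4 each [-0.035 -0.009  0.932]
```

{"name": "move_arm", "arguments": {
  "moves": [
    [[-0.14,0,1],[0,0,0],1],
    [[0,0,1],[0,0,0],1],
    [[0,0,1],[0,0,0],1],
    [[0,0,0.7],[0,0,0],1],
    [[0,0,0],[0,0,0],0]
  ]
}}

```text
clock: 48.52
position: [0.4311, -0.3996, 0.0138]
ee_rot: [0.62, 0.785, 0.0, -0.001]
ft_force: [0.1, -0.7, -0.1]
grip_width: 0.811
```

{"name": "move_arm", "arguments": {
  "moves": [
    [[0,0,0],[0,0,0],0],
    [[0,0,0],[0,0,0],0],
    [[0,0,0],[0,0,0],0],
    [[0,0,0],[0,0,0],0],
    [[0,0,-0.8],[0,0,0],0]
  ]
}}

```text
clock: 49.15
position: [0.4305, -0.3993, 0.0339]
ee_rot: [0.62, 0.785, -0.0, -0.001]
ft_force: [0.3, 0.2, -2.5]
grip_width: 0.691
```

{"name": "move_arm", "arguments": {
  "moves": [
    [[0,0,-0.8],[0,0,0],0],
    [[0,0,-0.8],[0,0,0],0],
    [[0,0,-0.8],[0,0,0],0],
    [[0,0,-1],[0,0,0],0],
    [[0,0,0],[0,0,0],0]
  ]
}}

```text
clock: 49.78
position: [0.432, -0.4009, 0.1213]
ee_rot: [0.62, 0.785, 0.0, 0.002]
ft_force: [-0.3, -0.1, -3.2]
grip_width: 0.688
```

{"name": "move_arm", "arguments": {
  "moves": [
    [[0,0,0],[0,0,0],0],
    [[0,0,0],[0,0,0],0]
  ]
}}

```text
clock: 50.02
position: [0.4308, -0.3996, 0.1182]
ee_rot: [0.62, 0.785, -0.0, -0.001]
ft_force: [0.3, 0.4, -3.3]
grip_width: 0.696
```

{"name": "move_arm", "arguments": {
  "moves": [
    [[0,0,0],[0,0,0],0]
  ]
}}

```text
clock: 50.15
position: [0.4309, -0.3999, 0.1184]
ee_rot: [0.62, 0.785, -0.0, -0.001]
ft_force: [-0.8, 0.7, -2.7]
grip_width: 0.693
```

```bash
python3 - <<'E'
from h import *
state()
E
```

```text
t 50.15 pos [ 0.4309 -0.3999  0.1184] x [-0.232  0.973  0.001] y [ 0.973  0.232 -0.001] z [-0.001  0.001 -1.   ] F [-0.8   0.67 -2.72] g 0.693
```

c2 is full (3 N), so it goes to the tray, front middle.

{"name": "move_arm", "arguments": {
  "moves": [
    [[0,0,-0.2],[0,0,9.8],0],
    [[0.95,0.28,0],[0,0,0],0],
    [[0.95,0.28,0],[0,0,0],0],
    [[0.95,0.28,0],[0,0,0],0],
    [[0.95,0.28,0],[0,0,0],0]
  ]
}}

```text
clock: 50.78
position: [0.4531, -0.3027, 0.1238]
ee_rot: [0.685, 0.729, -0.0, -0.0]
ft_force: [-0.4, -0.5, -2.4]
grip_width: 0.692
```

{"name": "move_arm", "arguments": {
  "moves": [
    [[0.95,0.28,0],[0,0,0],0],
    [[0.95,0.28,0],[0,0,0],0],
    [[0.95,0.28,0],[0,0,0],0],
    [[0.95,0.28,0],[0,0,0],0],
    [[0.95,0.28,0],[0,0,0],0]
  ]
}}

```text
clock: 51.4
position: [0.4806, -0.182, 0.1239]
ee_rot: [0.685, 0.729, -0.0, -0.0]
ft_force: [0.6, -0.4, -2.6]
grip_width: 0.691
```

{"name": "move_arm", "arguments": {
  "moves": [
    [[0.95,0.28,0],[0,0,0],0],
    [[0.95,0.28,0],[0,0,0],0],
    [[0.95,0.28,0],[0,0,0],0],
    [[0.95,0.28,0],[0,0,0],0],
    [[0.95,0.28,0],[0,0,0],0]
  ]
}}

```text
clock: 52.02
position: [0.508, -0.0613, 0.1239]
ee_rot: [0.685, 0.729, -0.0, -0.0]
ft_force: [0.1, -0.4, -2.4]
grip_width: 0.689
```

{"name": "move_arm", "arguments": {
  "moves": [
    [[0.95,0.28,0],[0,0,0],0],
    [[0.95,0.28,0],[0,0,0],0],
    [[0.95,0.28,0],[0,0,0],0],
    [[0.95,0.28,0],[0,0,0],0],
    [[0.95,0.28,0],[0,0,0],0]
  ]
}}

```text
clock: 52.65
position: [0.5357, 0.0599, 0.124]
ee_rot: [0.685, 0.729, -0.0, -0.0]
ft_force: [0.8, 0.2, -2.1]
grip_width: 0.694
```

{"name": "move_arm", "arguments": {
  "moves": [
    [[0.95,0.28,0],[0,0,0],0],
    [[0.95,0.28,0],[0,0,0],0],
    [[0.95,0.28,0],[0,0,0],0],
    [[0,0,0],[0,0,0],0],
    [[0,0,0],[0,0,0],0]
  ]
}}

```text
clock: 53.28
position: [0.5521, 0.1308, 0.124]
ee_rot: [0.685, 0.729, -0.0, 0.0]
ft_force: [-0.4, -0.4, -2.0]
grip_width: 0.694
```

```bash
python3 - <<'E'
from h import *
state();to([.5594,.217,.063])
E
```

```text
t 53.27 pos [0.5521 0.1308 0.124 ] x [-0.062  0.998 -0.001] y [ 0.998  0.062 -0.   ] z [-0.    -0.001 -1.   ] F [-0.38 -0.39 -1.99] g 0.694
units [3.43 0.51 2.44] rows 4 each [0.856 0.127 0.61 ]
```

{"name": "move_arm", "arguments": {
  "moves": [
    [[0.9,0.2,0],[0,0,0],0],
    [[0.9,0.2,0.4],[0,0,0],0],
    [[0.9,0.11,0.7],[0,0,0],0],
    [[0.73,0,0.8],[0,0,0],0],
    [[0,0,0.5],[0,0,0],0]
  ]
}}

```text
clock: 53.9
position: [0.5582, 0.2195, 0.062]
ee_rot: [0.683, 0.73, -0.001, -0.001]
ft_force: [-7.7, 13.6, 46.7]
grip_width: 0.696
```

{"name": "move_arm", "arguments": {
  "moves": [
    [[0,0,0],[0,0,0],0],
    [[0,0,0],[0,0,0],0.85],
    [[0,0,0],[0,0,0],0.85],
    [[0,0,0],[0,0,0],0.85],
    [[0,0,-0.6],[0,0,0],0.85]
  ]
}}

```text
clock: 54.52
position: [0.5588, 0.2171, 0.079]
ee_rot: [0.685, 0.729, -0.001, -0.0]
ft_force: [0.5, -0.4, 0.6]
grip_width: 0.847
```

{"name": "move_arm", "arguments": {
  "moves": [
    [[0,0,-1],[0,0,0],0.85],
    [[0,0,-1],[0,0,0],0.85],
    [[0,0,-1],[0,0,0],0.85],
    [[0,0,-1],[0,0,0],0.85],
    [[0.4,0.9,-0.2],[0,0,0],0.85]
  ]
}}

```text
clock: 55.15
position: [0.5818, 0.2287, 0.1876]
ee_rot: [0.685, 0.729, 0.002, 0.0]
ft_force: [0.8, 0.1, 0.4]
grip_width: 0.847
```

{"name": "move_arm", "arguments": {
  "moves": [
    [[0.2,0.9,-0.2],[0,0,0],0.7],
    [[0,0.3,0],[0,-10,0],0.7],
    [[0,0,0],[0,-10,0],0.7],
    [[0,0,0],[0,-10,0],0.7],
    [[0,0,1],[0,0,0],0.7]
  ]
}}

```text
clock: 55.78
position: [0.6112, 0.2289, 0.1667]
ee_rot: [0.658, 0.707, -0.177, 0.191]
ft_force: [0.7, 0.2, -1.3]
grip_width: 0.699
```

{"name": "move_arm", "arguments": {
  "moves": [
    [[0,0,1],[0,0,0],0.7],
    [[0,0,0.7],[0,0,0],0.7],
    [[0,0,0],[0,0,0],0.7],
    [[0,0,0],[0,0,0],0.7]
  ]
}}

```text
clock: 56.28
position: [0.6133, 0.2027, 0.1317]
ee_rot: [0.661, 0.704, -0.176, 0.189]
ft_force: [-0.8, 0.8, -0.1]
grip_width: 0.699
```

```bash
python3 - <<'E'
from h import *
i,im=shot('wrist','w12');state()
print({k:i[k].tolist() for k in('origin','rotation')})
u,v=proj(i,st2w([[-.1,-.158,.046]])[0]).astype(int);print(u,v)
x0=min(max(u-60,0),520);y0=min(max(v-45,0),310);print(x0,y0);crop(im,x0,y0,120,90,6,'w12c')
E
```

```text
t 56.33 pos [0.6133 0.2028 0.1317] x [-0.054  0.865 -0.499] y [0.998 0.064 0.001] z [ 0.033 -0.498 -0.867] F [-0.37  0.31 -0.59] g 0.702
{'origin': [0.6033470633397671, 0.34456254375343226, 0.21407496671556905], 'rotation': [0.9113949595448109, 0.028311130332581886, 0.013678645867221253, 0.4103298700592527]}
454 201
394 156
```

View pics/w12c.png

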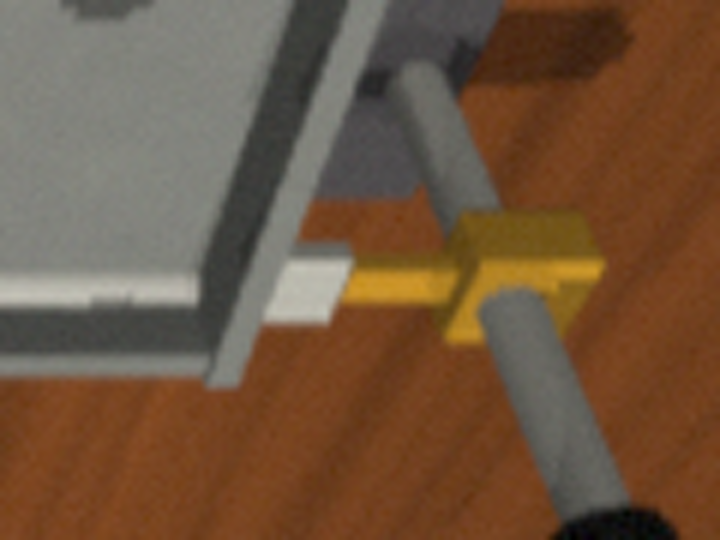

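The tab is still about 0.8 mm above the pointer, which is level. The last placing pressed 47 N for a moment, so I'll back off and check the tray and crate.

{"name": "move_arm", "arguments": {
  "moves": [
    [[0,0,-1],[0,0,0],0.7],
    [[0,0,-1],[0,10,0],0.7],
    [[0,0,-1],[0,10,0],0.7],
    [[0,0,-1],[0,10,0],0.7],
    [[0,-1,-1],[0,0,0],0.7]
  ]
}}

```text
clock: 56.95
position: [0.5876, 0.2332, 0.2502]
ee_rot: [0.688, 0.726, 0.003, -0.0]
ft_force: [-0.7, 0.3, 0.9]
grip_width: 0.698
```

{"name": "move_arm", "arguments": {
  "moves": [
    [[-0.5,-1,-1],[0,0,0],0.7],
    [[-1,-1,-1],[0,0,0],0.7],
    [[-1,-1,-0.5],[0,0,0],0.7],
    [[-1,-1,0],[0,0,0],0.7],
    [[-1,-1,0],[0,0,0],0.7]
  ]
}}

```text
clock: 57.58
position: [0.4677, 0.117, 0.31]
ee_rot: [0.685, 0.729, 0.001, 0.0]
ft_force: [-0.7, -0.4, 0.3]
grip_width: 0.701
```

{"name": "move_arm", "arguments": {
  "moves": [
    [[-1,0,0],[0,0,0],0.7],
    [[-1,0,0],[0,0,0],0.7],
    [[0,0,0],[0,0,0],0.7]
  ]
}}

```text
clock: 57.95
position: [0.4719, 0.0657, 0.3099]
ee_rot: [0.686, 0.728, 0.0, 0.0]
ft_force: [-0.3, 0.7, 0.0]
grip_width: 0.704
```

```bash
python3 - <<'E'
from h import *
state()
i,a=shot('scene','s2');j,b=shot('side','d2');k,w=shot('wrist','w13')
A=cv2.resize(a[130:370,190:450],None,fx=1.5,fy=1.5,interpolation=cv2.INTER_CUBIC)
B=cv2.resize(b[120:280,260:460],None,fx=2.0,fy=2.25,interpolation=cv2.INTER_CUBIC)
print(A.shape,B.shape);cv2.imwrite('pics/fin.png',np.hstack([A,B]))
E
```

```text
t 57.95 pos [0.4719 0.0657 0.3099] x [-0.059  0.998  0.   ] y [0.998 0.059 0.   ] z [ 0.  0. -1.] F [-0.35  0.74  0.03] g 0.704
(360, 390, 3) (360, 400, 3)
```

View pics/fin.png

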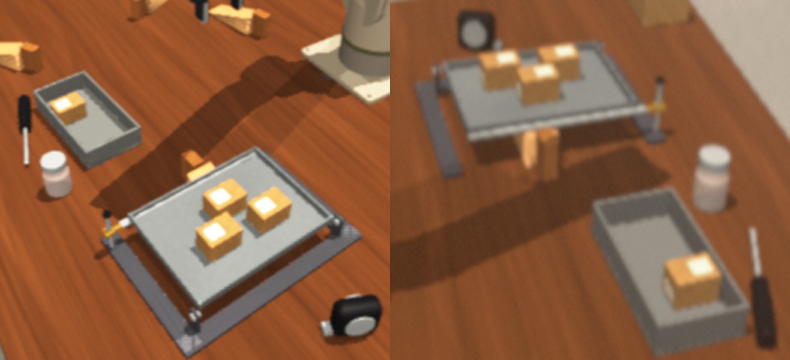

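Three cartons lie on the tray floor (fin.png (225,197), (218,235), (270,208)). One is in the crate at (68,107). The wedge is in place under the tab edge, and the bystanders have not moved. I'm handing in.

```bash
python3 -c "
from workcell import *
print(hand_in())"
```

```text
the job is handed in; nothing more can be done
None
```

The job is done and handed in at about 58 s; no verdict was reported.

- **Levelling:** I slid the leftmost wedge under the tray's free edge and let go. With the tray empty the tab measured 47.2 mm and the pointer 46.2 mm. After loading, the tab was still about 0.8 mm above the pointer, inside the 3 mm limit.
- **Cartons:** There were four. Three weighed about 3 N each and are on the tray: two in the back row and one in front between them. The fourth weighed about 0.2 N and is in the crate.
- **Last checks:** The final pictures showed every carton inside the tray or the crate. The jar, screwdriver, tape measure and pointer looked undisturbed, and the arm was clear of everything.
- **Irregularity:** While I set down the last carton the wrist force reached about 47 N for a moment. The carton pressed on the tray, probably because it had slipped lower in the grip. The wrist limit is 120 N; the 40 N limit covers only the arm and gripper body, which I did not measure separately. The tab measured level afterwards.

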